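# Check a printer frame corner with a square

### The arm

A 7-joint arm with a two-finger parallel gripper is mounted at the origin on the work surface. World frame = base frame: x ahead of the robot, y to its left, z up, the work surface at z = 0. Lengths are in m, angles in rad, forces in N, time in s.
With the tool pointing down it reaches from about 0.35 to 0.9 m from the base axis. Payload 8.1 kg.
Tool frame: the origin (TCP) lies between the finger pads; the fingertips stand 8 mm ahead of it and the grasp point (between the pads) lies 11 mm behind it (arm.tcp_to_tips is the distance from the TCP to the fingertips, in m); z points along the fingers, x is the direction in which the jaws open and shut, and the axes are right-handed (so a half turn about z gives the same grasp; the last joint's range is limited). The gripper opens to 92 mm and grips with 3 to 60 N. Pads are 19 mm wide; open, the fingers measure 130 mm over their backs; the gripper's body (75 mm by 190 mm) begins 47 mm behind the grasp point.
Start: joints at [1.036, 0.434, 0.025, 1.573, -0.012, 1.134, -0.075], TCP at [0.262, -0.568, 0.235] pointing down, gripper open.
Joint ranges: [-2.62, 2.62], [-0.44, 2.09], [-1.27, 1.32], [0.08, 2.57], [-1.32, 4.46], [0.12, 2], [-2.74, 2.74]. Speed limits (rad/s): [2.22, 2.22, 3.01, 3.01, 3.14, 3.14, 3.14].

### API

Orientations are given as a rotation vector (axis times angle).
In Python, from cell import arm, eyes gives the robot as it stands.
- The arm moves only by the tool play_rows, never from a script. Its argument "rows" is a list of rows, each a list of 3 entries, a list of its own where there are three numbers: the shift along the tool's x, y, z each as a share of 50 cm, from -1 to 1, then the turn, a rotation vector about the tool's x, y, z each as a share of 60 degrees, from -1 to 1, then the opening, from -1 (shut) to 1 (fully open), so that 0 is half open. In form: [[[dx, dy, dz], [ax, ay, az], grip], ...]. A call has 1 to 10 rows; each row is the pose to reach, as a shift and turn from the pose commanded when the call began, along the tool's axes at that moment; what a row does not reach only later rows make up. A row lasts 1/10 s, in which the tool goes at most 50 mm and 8.59 degrees, less where a joint would pass 70% of its speed; a pose out of reach is approached as far as the arm can. A call with a number of a shift or a turn outside -1 to 1 is refused whole. A call with a gripper value outside its range is refused whole. The fingers move at their own pace and stop on an object; "newtons" is the grip in N (left out, the last holds). Time passes only in rows, so rows that repeat a pose let the fingers close. It gives the time, the measured TCP pose, the force and the opening at its end, in the units of the state.
- arm.observe(): the state, without advancing time (a new reading comes with each control period).
- eyes.get_image(name): name is "side" or "top"; returns (picture, depth): 420x560x3 uint8, red, green, blue; 420x560 float32, m along the optical axis (not along the pixel's ray), 0 where there is no reading.
- eyes.get_calibration(name): a dict with "intrinsics" (3x3 intrinsics, pixels), "R" (3x3) and "t" (3): a world point X has camera coordinates R X + t. Camera axes: x right, y down, z forward; pixel columns grow to the right and rows downward; lengths in m; the calibration is good to about 2 mm. A picture is of the moment at which its call begins. get_calibration takes no time and is no camera call.
- arm.sign_off(): hands the job in, once; it reports no verdict.
The state is a dict: "clock": time; "joints": joint angles; "dq": joint speeds; "joint_efforts": joint torques, N m; "position": TCP position; "ee_rot": TCP orientation; "force": force on the tool from outside, world axes, zero at the start; "ft_torque": the same for the moment, N m; "width": opening from 0.0 (shut) to 1.0 (fully open).
Only numpy, scipy, OpenCV 4.12 (cv2) and the standard library are available. Lean on these libraries where they do the work, as an engineer would, in place of code of your own. Each camera call takes 0.05 s, during which the arm holds its last target.

### The job

Draw the white deck towards the arm until it is fully home against the wooden post. Then take the blue-handled square from its sloped orange rest and press it into the corner, its blade flat on the deck and its handle flush against the post without gaps, and hold it pressed against both for about a second. Put the square back in its rest as it was and let go, with the deck still home and the other things on the bench left where they are.

Things in the scene. Friction and masses are not known exactly. Their poses are not given: they have to be found in the camera images.
- corner (a point): Inner corner: midpoint of the line where the home deck's top meets the post's face, 50 mm above the bench. x runs level away from the post along the deck, roughly away from the arm; z up. The frame's plywood base (290 x 160 mm, x -70 to 220) is fixed.
- post: Fixed pale wooden post, 45 x 75 mm, on the near side of the corner; its top is 95 mm above the deck's top. Its flat far face is the corner's x = 0 plane, y -37.5 to 37.5 mm. Origin on the bench below the corner point.
- deck (a joint): Gap in m between the white deck's front edge and the post, along the corner's x: 0 when fully home (end stop), up to 0.09. The deck is a 180 x 120 x 14 mm panel sliding level between side rails with about 2 N of friction; it stays where it is left.
- deck_pad (a point): Centre of the 60 x 70 mm black rubber patch on the deck's top face, 105 mm from the deck's front edge; it moves with the deck. Axes as the corner's.
- square_grip (a point): Place to grip the square, a rigid L of about 0.24 kg: on the centre line of its blue handle, which is 24 mm (x) by 16 mm (y) by 165 mm (z). This point is 122 mm above the handle's foot and 12 mm from its outer (-x) face. Axes: z up the handle, x along the blade. Pressed in the corner, its axes run as the corner's.
- square_heel (a point): Outer corner of the square's L at mid thickness: foot of the handle's outer face. Axes as square_grip, which lies 12 mm along x and 122 mm along z from here.
- square_toe (a point): Far end of the blade's lower edge, 110 mm along x from the heel. The steel blade is 6 mm thick and 24 mm high and stands out from the handle's foot along +x.
- rest_seat (a point): Bottom of the V of the fixed orange rest, 35 mm above the bench, where the seated square's heel lies. x level, roughly away from the arm; z up. The V is open above: its floor rises towards +x at 35 degrees under the blade, its back leans to -x at 35 degrees from vertical behind the handle, 75 mm long; side cheeks stand 24 mm apart up to 56 mm along the handle.
Mind the look-alikes: they are no part of the job. Leave any turquoise or yellow look-alike of the part that bears rest_seat alone.

How it is judged:
On the way, in this order (a step that is already met when the one before it is completed fails the run):
1. the deck is fully home against the post (within 2.5 mm) (value of joint deck below 0.0025 m), for 0.2 s.
2. the square is held in the gripper, its heel lifted at least 60 mm away from the seat of its rest (distance between square_heel and rest_seat above 0.06 m and contact force between the fingers and square above 1 N), for 0.1 s.
3. the held square is pressed against the deck and the post (over 1.5 N each) and flush: no gap over 3 mm at heel, toe or upper handle, square to the post within 0.08 rad, deck home (contact force between square and post above 1.5 N and contact force between square and deck above 1.5 N and contact force between the fingers and square above 1 N and x of square_heel in the frame of corner between -0.003 and 0.003 m and z of square_heel in the frame of corner between -0.003 and 0.003 m and z of square_toe in the frame of corner below 0.003 m and x of square_grip in the frame of corner between 0.009 and 0.015 m and angle between the y axis of square_heel and the y axis of corner, either way round below 0.08 rad and value of joint deck below 0.0025 m), for 0.5 s.
At the end, for the whole second after the job is handed in: The deck is home within 2.5 mm; the square lies at rest and released in its rest, heel within 12 mm of the bottom of the V, handle leaning 29 to 41 degrees from vertical towards the rest's -x, square to the rest within 0.15 rad (value of joint deck below 0.0025 m and distance between square_heel and rest_seat below 0.012 m and angle between square_heel's own z axis and vertical between 0.5 and 0.72 rad and angle between the y axis of square_heel and the y axis of rest_seat, either way round below 0.15 rad and x of square_grip in the frame of rest_seat below -0.04 m and linear speed of square below 0.01 m/s); the robot touches nothing.
It fails at once if a bystander (tray, screwdriver, meter, glue bottle, offcut, spool) is moved by more than 30 mm (distance of any of parts_tray, screwdriver, meter, glue, offcut, spool from where it was at the start of the episode above 0.03 m).
It also fails if it takes over 58 s, if anything falls off the work surface, if the arm or the gripper's body presses on something with over 40 N, if the wrist force passes 120 N, or if a joint passes its speed limit or range.

## Working session

There is one attempt and no reset: what is moved stays moved. The work goes in short steps, Python scripts to look and compute and a tool call to move; the robot and the scene stay as the last step left them, time stands still between calls to the robot, and variables do not carry over. Pictures are saved under pics/ and viewed, and the job is handed in when it is done.

Besides the shell and the picture viewer there is one more tool, called by a JSON object that holds its "fn" and its "kwargs". play_rows: Moves the arm, as the interface text tells. Its arguments: {"type":"object","properties":{"rows":{"type":"array","items":{"type":"array"}},"newtons":{"type":"number"}},"required":["rows"]}

```bash
ls; mkdir -p pics; python3 - <<'E'
from cell import arm, eyes
import cv2,numpy as np
for n in ("side","top"):
    im,d=eyes.get_image(n); c=eyes.get_calibration(n)
    cv2.imwrite(f"pics/{n}0.png",cv2.cvtColor(im,cv2.COLOR_RGB2BGR)); np.savez(f"{n}0.npz",im=im,d=d,K=c["intrinsics"],R=c["R"],t=c["t"])
    print(n,np.array(c["intrinsics"]).round(1).tolist(),np.array(c["R"]).round(3).tolist(),np.array(c["t"]).round(3).tolist())
print(arm.observe())
E
```

```text
pics
side [[434.3, 0.0, 279.5], [0.0, 434.3, 202.8], [0.0, 0.0, 1.0]] [[-0.998, -0.058, 0.004], [-0.04, 0.64, -0.767], [0.042, -0.766, -0.642]] [0.447, -0.005, 1.28]
top [[411.7, 0.0, 276.8], [0.0, 411.7, 215.8], [0.0, 0.0, 1.0]] [[0.009, -1.0, -0.006], [-0.982, -0.007, -0.19], [0.19, 0.007, -0.982]] [0.174, 0.448, 1.421]
{'clock': 0.1, 'joints': array([ 1.03639727,  0.43516026,  0.0249565 ,  1.57397485, -0.01160629,
        1.13400573, -0.07508518]), 'dq': array([-0.0002929 , -0.00232652, -0.00065438, -0.00157672,  0.00058248,
        0.00117367,  0.00137201]), 'joint_efforts': array([ 2.73805017e-03, -6.69131541e+01,  9.87894908e-01, -3.15151620e+01,
       -6.05302909e-02,  3.73329862e-02,  8.21994718e-05]), 'position': array([ 0.26134841, -0.56725501,  0.23403101]), 'ee_rot': array([-2.64517059e+00,  1.69367795e+00,  1.94722071e-03]), 'force': array([-0.10389963,  0.85333651, -0.11518116]), 'ft_torque': array([-0.02700786,  0.02368448,  0.06534574]), 'width': 1.004114816821621}
```

View pics/side0.png

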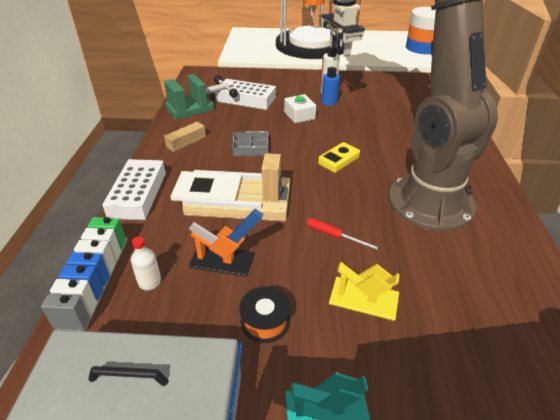

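View pics/top0.png

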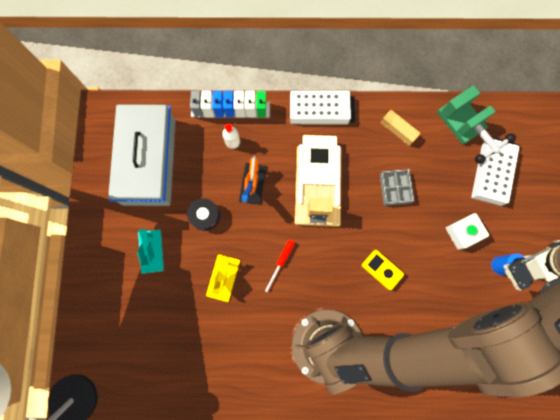

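```bash
cat > h.py <<'E'
import numpy as np,cv2
def load(n,tag="0"):
    z=np.load(f"{n}{tag}.npz"); return z["im"],z["d"],z["K"],z["R"],z["t"]
def cloud(n,tag="0"):
    im,d,K,R,t=load(n,tag); v,u=np.mgrid[:420,:560]
    P=np.stack([(u-K[0,2])/K[0,0]*d,(v-K[1,2])/K[1,1]*d,d],-1)
    return im,d,(P-t)@R
def proj(n,X,tag="0"):
    im,d,K,R,t=load(n,tag); c=np.atleast_2d(X)@R.T+t; p=c@K.T; return p[:,:2]/p[:,2:]
def ray_plane(n,uv,z,tag="0"):
    im,d,K,R,t=load(n,tag); uv=np.atleast_2d(uv).astype(float)
    r=np.c_[(uv-K[[0,1],[2,2]])/K[0,0],np.ones(len(uv))]@R; o=-R.T@t
    return o+r*((z-o[2])/r[:,2])[:,None]
def snap(tag,eyes):
    for n in ("side","top"):
        im,d=eyes.get_image(n); c=eyes.get_calibration(n)
        np.savez(f"{n}{tag}.npz",im=im,d=d,K=c["intrinsics"],R=c["R"],t=c["t"])
def crop(n,tag,u0,v0,u1,v1,s,name):
    im=load(n,tag)[0][v0:v1,u0:u1]
    cv2.imwrite(f"pics/{name}.png",cv2.cvtColor(cv2.resize(im,None,fx=s,fy=s,interpolation=cv2.INTER_CUBIC),cv2.COLOR_RGB2BGR))
E
python3 - <<'E'
from h import *
crop("side","0",160,140,310,290,4,"s1"); crop("top","0",220,120,360,240,5,"t1")
for n in("side","top"):
    im,d,P=cloud(n)
    hsv=cv2.cvtColor(im,cv2.COLOR_RGB2HSV)
    print(n,(d>0).mean())
    u0,v0,u1,v1=(160,140,310,290) if n=="side" else (220,120,360,240)
    m=np.zeros(d.shape,bool); m[v0:v1,u0:u1]=1
    wh=m&(hsv[...,1]<40)&(hsv[...,2]>170)&(P[...,2]>.03)
    for nm,mm in (("white",wh),("blue",m&(hsv[...,0]>95)&(hsv[...,0]<125)&(hsv[...,1]>120)),("orange",m&(hsv[...,0]<13)&(hsv[...,1]>180)&(hsv[...,2]>120)),("black",m&(hsv[...,2]<45)&(P[...,2]>.04))):
        q=P[mm&(d>0)]; print(nm,len(q), np.percentile(q,[1,50,99],axis=0).round(3).tolist() if len(q) else None)
    top=m&(P[...,2]>.13)&(P[...,2]<.16)&(hsv[...,0]<25); q=P[top]; print("post?",len(q),np.percentile(q,[1,50,99],axis=0).round(3).tolist())
E
```

```text
side 0.9959523809523809
white 2223 [[0.503, -0.045, 0.035], [0.624, 0.063, 0.05], [0.745, 0.27, 0.107]]
blue 375 [[0.475, 0.28, 0.087], [0.508, 0.287, 0.14], [0.548, 0.293, 0.183]]
orange 743 [[0.36, 0.132, -0.001], [0.569, 0.284, 0.059], [0.644, 0.293, 0.101]]
black 0 None
post? 339 [[0.446, -0.005, 0.131], [0.469, 0.044, 0.145], [0.491, 0.071, 0.148]]
top 0.9958928571428571
white 2005 [[0.497, -0.049, 0.031], [0.634, 0.034, 0.05], [0.816, 0.364, 0.104]]
blue 105 [[0.47, 0.268, 0.006], [0.5, 0.278, 0.161], [0.559, 0.31, 0.186]]
orange 8539 [[0.37, -0.126, -0.007], [0.589, 0.184, 0.001], [0.81, 0.391, 0.058]]
black 0 None
post? 76 [[0.445, -0.001, 0.131], [0.731, 0.342, 0.14], [0.751, 0.359, 0.148]]
```

View pics/s1.png

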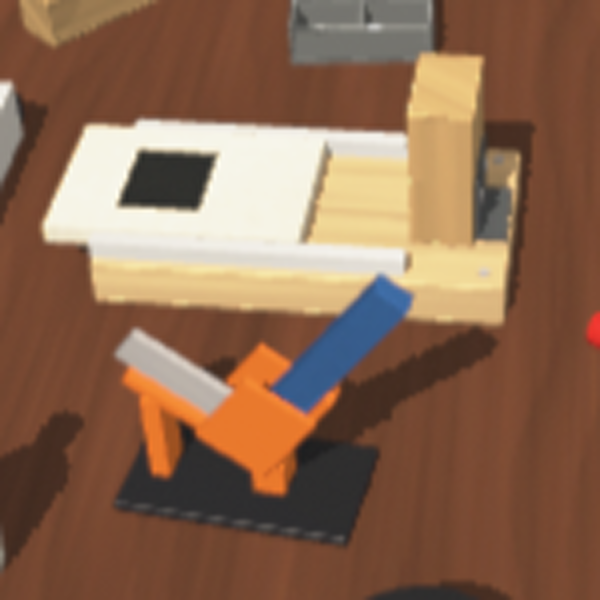

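View pics/t1.png

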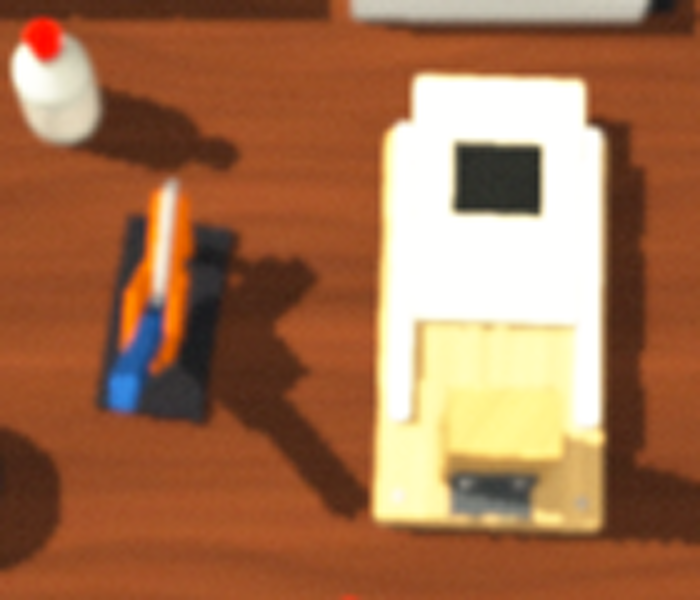

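```bash
python3 - <<'E'
from h import *
imT,dT,PT=cloud("top"); imS,dS,PS=cloud("side")
for n in("side","top"):
    im,d,K,R,t=load(n); print(n,"cam pos",(-R.T@t).round(3))
hT=cv2.cvtColor(imT,cv2.COLOR_RGB2HSV); hS=cv2.cvtColor(imS,cv2.COLOR_RGB2HSV)
def comp(m,mn=30):
    n,l,s,c=cv2.connectedComponentsWithStats(m.astype(np.uint8)); return [(l==i) for i in range(1,n) if s[i,4]>=mn]
# pad in both views
for nm,P,h,box in(("top",PT,hT,(300,140,340,170)),("side",PS,hS,(185,170,220,200))):
    m=np.zeros(h.shape[:2],bool); u0,v0,u1,v1=box; m[v0:v1,u0:u1]=1; m&=h[...,2]<90
    cnt=max(cv2.findContours(m.astype(np.uint8),0,2)[0],key=cv2.contourArea)[:,0,:]
    W=ray_plane(nm,cnt,0.051); r=cv2.minAreaRect((W[:,:2]*1000).astype(np.float32)); print("pad",nm,r, "depthz",np.median(P[...,2][m]))
# white deck top (z~.05)
for nm,P,h,box in(("top",PT,hT,(290,130,345,206)),("side",PS,hS,(165,165,300,210))):
    m=np.zeros(h.shape[:2],bool); u0,v0,u1,v1=box; m[v0:v1,u0:u1]=1
    m&=(h[...,1]<50)&(h[...,2]>150)
    q=P[m]; print(nm,"z hist",np.histogram(q[:,2],bins=np.arange(.02,.07,.005)))
    cv2.imwrite(f"pics/m_{nm}.png",cv2.resize(m.astype(np.uint8)*255,None,fx=1,fy=1))
# post top
for nm,P in(("top",PT),("side",PS)):
    m=(abs(P[...,2]-.145)<.006)&(abs(P[...,0]-.47)<.05)&(abs(P[...,1]-.033)<.06)
    c=comp(m); 
    for mm in c:
        cnt=cv2.findContours(mm.astype(np.uint8),0,2)[0][0][:,0,:]; W=ray_plane(nm,cnt,.145)
        r=cv2.minAreaRect((W[:,:2]*1000).astype(np.float32)); print("posttop",nm,mm.sum(),r,np.median(P[mm],axis=0))
# post +y face
m=(PS[...,2]>.06)&(PS[...,2]<.135)&(abs(PS[...,0]-.47)<.04)&(abs(PS[...,1]-.07)<.02)
q=PS[m]; print("yface",len(q),np.percentile(q,[2,50,98],axis=0).round(4).tolist()); A=np.polyfit(q[:,0],q[:,1],1); print("slope dy/dx",A)
# blue handle
m=(hS[...,0]>95)&(hS[...,0]<125)&(hS[...,1]>120)&(abs(PS[...,0]-.51)<.06)&(abs(PS[...,1]-.285)<.03)
m=cv2.erode(m.astype(np.uint8),np.ones((3,3)))>0
q=PS[m]; c=q.mean(0); w=np.linalg.svd(q-c)[2]; print("blue",len(q),c.round(4),w.round(3).tolist())
m=(hS[...,1]<60)&(abs(PS[...,0]-.62)<.06)&(abs(PS[...,1]-.285)<.04)&(PS[...,2]>.05)
q=PS[m]; c=q.mean(0); w=np.linalg.svd(q-c)[2]; print("blade",len(q),c.round(4),w.round(3).tolist())
E
```

```text
side cam pos [0.392 1.009 0.816]
top cam pos [0.169 0.168 1.481]
pad top ((671.109375, 26.193126678466797), (58.07744598388672, 46.33622360229492), 89.16613006591797) depthz 0.05092405445365869
pad side ((671.3883056640625, 27.368379592895508), (59.49677276611328, 54.259857177734375), 88.20316314697266) depthz 0.05062407205693137
top z hist (array([  1,   8,  78,  65, 126, 738, 729, 123,   1]), array([0.02 , 0.025, 0.03 , 0.035, 0.04 , 0.045, 0.05 , 0.055, 0.06 ,
       0.065]))
side z hist (array([  0,   0,  44, 139, 149, 992, 763,   3,   0]), array([0.02 , 0.025, 0.03 , 0.035, 0.04 , 0.045, 0.05 , 0.055, 0.06 ,
       0.065]))
posttop top 286 ((468.54296875, 33.657657623291016), (73.27738189697266, 45.77714538574219), 87.76238250732422) [0.46777391 0.03394391 0.14547364]
posttop side 289 ((468.9495849609375, 36.10860824584961), (83.67036437988281, 45.616661071777344), 88.51101684570312) [0.46915475 0.03740767 0.14484864]
yface 383 [[0.4453, 0.062, 0.0612], [0.4694, 0.0682, 0.0971], [0.4915, 0.072, 0.1333]]
slope dy/dx [0.03657806 0.05078157]
blue 242 [0.5074 0.2872 0.1404] [[0.567, -0.074, -0.82], [-0.813, 0.106, -0.572], [0.13, 0.992, -0.0]]
blade 231 [0.6172 0.2658 0.0916] [[-0.814, 0.118, -0.568], [-0.569, 0.026, 0.822], [-0.112, -0.993, -0.046]]
```

```bash
python3 - <<'E'
from h import *
imT,dT,PT=cloud("top"); imS,dS,PS=cloud("side")
for nm,P in(("top",PT),("side",PS)):
    m=(P[...,0]>.75)&(P[...,0]<.95)&(P[...,1]>-.1)&(P[...,1]<.17)&(P[...,2]>.015)
    print(nm,"block",np.percentile(P[m],[2,50,98],axis=0).round(3).tolist())
    m=(P[...,0]>.3)&(P[...,0]<.75)&(P[...,1]>.12)&(P[...,1]<.42)&(P[...,2]>.02)
    n,l,s,c=cv2.connectedComponentsWithStats(m.astype(np.uint8))
    for i in range(1,n):
        if s[i,4]>40: q=P[l==i]; print(s[i,4],np.percentile(q,[2,50,98],axis=0).round(3).tolist())
# base edges from top view: plywood pixels low S
h=cv2.cvtColor(imT,cv2.COLOR_RGB2HSV)
# left/right silhouettes of frame per row (bright) in rows 150..220
L=[];Rr=[]
g=imT.astype(int)
for v in range(150,200,4):
    row=(g[v,:,1]>130); us=np.where(row[285:355])[0]+285
    L.append((us.min(),v));Rr.append((us.max(),v))
for nm,z in((("L"),.03),("R",.03)):
    W=ray_plane("top",L if nm=="L" else Rr,z); print(nm,np.polyfit(W[:,0],W[:,1],1).round(4),W[0].round(3),W[-1].round(3))
E
```

```text
top block [[0.814, -0.093, 0.02], [0.862, 0.021, 0.05], [0.923, 0.129, 0.057]]
266 [[0.712, 0.324, 0.024], [0.727, 0.346, 0.093], [0.747, 0.373, 0.144]]
389 [[0.474, 0.252, 0.048], [0.567, 0.271, 0.089], [0.641, 0.291, 0.183]]
181 [[0.41, 0.39, 0.047], [0.453, 0.407, 0.053], [0.497, 0.419, 0.059]]
109 [[0.302, 0.123, 0.02], [0.331, 0.141, 0.025], [0.361, 0.161, 0.033]]
side block [[0.815, -0.084, 0.018], [0.863, 0.052, 0.05], [0.923, 0.132, 0.054]]
1491 [[0.479, 0.257, 0.026], [0.563, 0.284, 0.088], [0.641, 0.292, 0.178]]
139 [[0.301, 0.126, 0.02], [0.33, 0.145, 0.024], [0.362, 0.164, 0.028]]
852 [[0.713, 0.339, 0.024], [0.73, 0.363, 0.085], [0.749, 0.376, 0.141]]
399 [[0.411, 0.389, 0.049], [0.453, 0.408, 0.052], [0.497, 0.42, 0.054]]
L [-0.0264  0.1265] [0.698 0.109 0.03 ] [0.515 0.113 0.03 ]
R [-0.0205 -0.0394] [ 0.699 -0.054  0.03 ] [ 0.516 -0.05   0.03 ]
```

```bash
cat >> h.py <<'E'
from scipy.spatial.transform import Rotation as Ro
def Rdown(yaw,lean=0):
    # tool x=-frame y, tool z along handle downward; lean: handle leans to -x
    c,s=np.cos(yaw),np.sin(yaw); X=np.array([c,s,0]);Y=np.array([-s,c,0]);Z=np.array([0,0,1])
    hz=np.cos(lean)*Z-np.sin(lean)*X
    z=-hz;x=-Y;y=np.cross(z,x); return np.c_[x,y,z]
def delta(o,p,R):
    R0=Ro.from_rotvec(o["ee_rot"]).as_matrix()
    d=R0.T@(np.array(p)-o["position"])/.5; a=Ro.from_matrix(R0.T@R).as_rotvec()/np.deg2rad(60)
    print("shift",d.round(4).tolist(),"turn",a.round(4).tolist(), "rows>=",max(np.linalg.norm(d)*10,np.linalg.norm(a)*60/8.59).round(1))
E
python3 - <<'E'
from h import *; from cell import arm
o=arm.observe()
delta(o,[.772,.024,.22],Rdown(-.027))
E
```

```text
shift [-0.6466, -1.4224, 0.0288] turn [0.0004, 0.0013, 0.4381] rows>= 15.6
```

{"fn": "play_rows", "kwargs": {"rows": [[[-0.32, -0.71, -0.1], [0, 0, 0.22], -1], [[-0.32, -0.71, -0.1], [0, 0, 0.22], -1], [[-0.32, -0.71, -0.1], [0, 0, 0.22], -1], [[-0.32, -0.71, -0.1], [0, 0, 0.22], -1], [[-0.32, -0.71, -0.1], [0, 0, 0.22], -1], [[-0.32, -0.71, -0.1], [0, 0, 0.22], -1], [[-0.32, -0.71, -0.1], [0, 0, 0.22], -1], [[-0.32, -0.71, -0.1], [0, 0, 0.22], -1], [[-0.32, -0.71, -0.1], [0, 0, 0.22], -1], [[-0.32, -0.71, -0.1], [0, 0, 0.22], -1]], "newtons": 40}}

```text
clock: 1.1
position: [0.5174, -0.2728, 0.2843]
ee_rot: [2.436, -1.983, -0.001]
force: [-0.2, -0.5, -0.1]
width: 0.177
```

```bash
python3 - <<'E'
from h import *; from cell import arm
o=arm.observe(); print(o["position"],o["joints"].round(2),o["clock"])
delta(o,[.772,.024,.15],Rdown(-.027))
E
```

```text
[ 0.51743527 -0.27276549  0.28432021] [ 0.44  0.34 -0.06  1.6   0.02  1.21 -0.99] 1.1
shift [-0.478, -0.619, 0.2684] turn [0.0007, 0.0002, 0.2206] rows>= 8.3
```

{"fn": "play_rows", "kwargs": {"rows": [[[-0.478, -0.619, 0.26], [0, 0, 0.22], -1], [[-0.478, -0.619, 0.26], [0, 0, 0.22], -1], [[-0.478, -0.619, 0.26], [0, 0, 0.22], -1], [[-0.478, -0.619, 0.26], [0, 0, 0.22], -1], [[-0.478, -0.619, 0.26], [0, 0, 0.22], -1], [[-0.478, -0.619, 0.26], [0, 0, 0.22], -1], [[-0.478, -0.619, 0.26], [0, 0, 0.22], -1], [[-0.478, -0.619, 0.26], [0, 0, 0.22], -1], [[-0.478, -0.619, 0.26], [0, 0, 0.22], -1], [[-0.478, -0.619, 0.26], [0, 0, 0.22], -1]]}}

```text
clock: 2.1
position: [0.7722, 0.0231, 0.1521]
ee_rot: [2.189, -2.25, -0.003]
force: [-0.5, -0.5, 0.2]
width: 0.007
```

```bash
python3 - <<'E'
from h import *; from cell import arm,eyes
o=arm.observe(); print(o["position"],o["joints"].round(2),o["clock"],o["force"],o["width"])
delta(o,[.772,.024,.05],Rdown(-.027))
snap("1",eyes); crop("side","1",130,100,310,235,4,"s2")
E
```

```text
[0.77216113 0.02311715 0.15210876] [-0.07  0.75 -0.06  1.22  0.04  1.18 -1.72] 2.1 [-0.52086345 -0.51661786  0.19059177] 0.007344805694353558
shift [-0.0018, -0.0003, 0.2042] turn [0.0031, -0.0002, -0.0004] rows>= 2.0
```

View pics/s2.png

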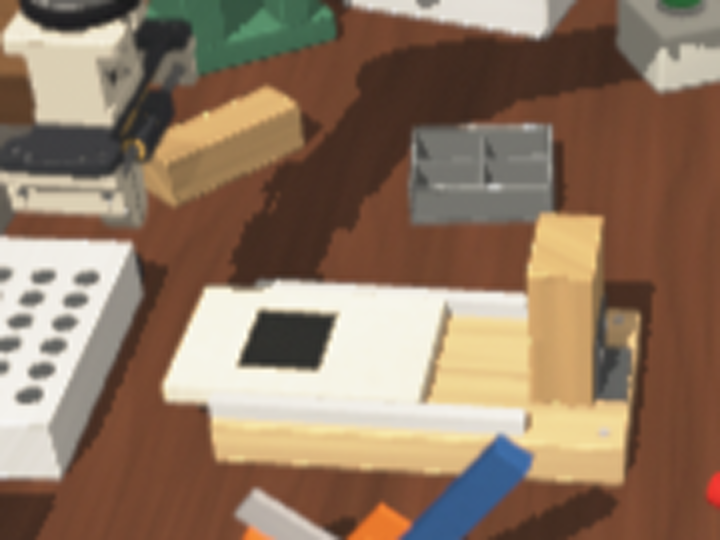

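{"fn": "play_rows", "kwargs": {"rows": [[[0, 0, 0.1], [0, 0, 0], -1], [[0, 0, 0.16], [0, 0, 0], -1], [[0, 0, 0.19], [0, 0, 0], -1], [[0, 0, 0.204], [0, 0, 0], -1], [[0, 0, 0.204], [0, 0, 0], -1], [[0, 0.03, 0.204], [0, 0, 0], -1], [[0, 0.05, 0.204], [0, 0, 0], -1], [[0, 0.07, 0.204], [0, 0, 0], -1]]}}

```text
clock: 3.0
position: [0.7394, 0.0228, 0.0556]
ee_rot: [-2.186, 2.251, -0.006]
force: [3.3, -0.2, -2.2]
width: 0.005
```

```bash
python3 - <<'E'
from h import *; from cell import arm,eyes
o=arm.observe(); print(o["position"],o["force"])
snap("2",eyes); crop("side","2",130,100,310,235,4,"s3")
E
```

```text
[0.73942921 0.02282865 0.0555985 ] [ 3.34350572 -0.2340458  -2.15246008]
```

View pics/s3.png

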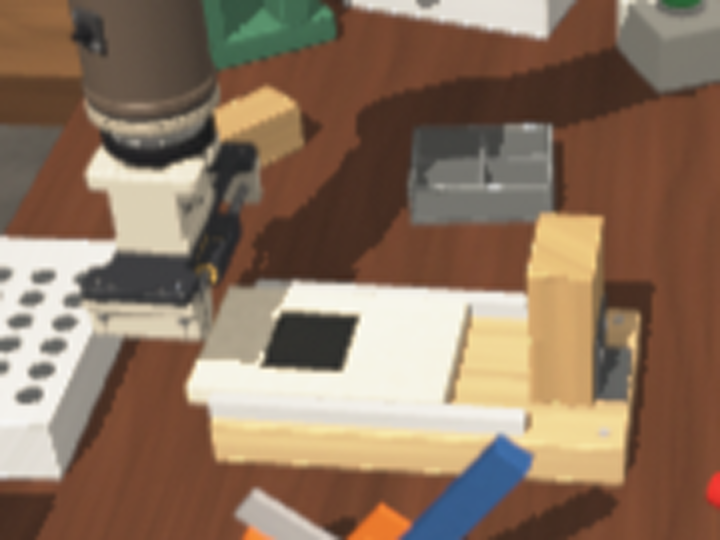

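{"fn": "play_rows", "kwargs": {"rows": [[[0, 0, 0.008], [0, 0, 0], -1], [[0, 0.02, 0.008], [0, 0, 0], -1], [[0, 0.04, 0.008], [0, 0, 0], -1], [[0, 0.06, 0.008], [0, 0, 0], -1], [[0, 0.08, 0.008], [0, 0, 0], -1], [[0, 0.08, 0.008], [0, 0, 0], -1]]}}

```text
clock: 3.7
position: [0.6964, 0.0245, 0.049]
ee_rot: [2.189, -2.253, -0.001]
force: [-0.6, 0.9, 0.1]
width: 0.008
```

```bash
python3 - <<'E'
from h import *; from cell import arm,eyes
o=arm.observe(); print(o["position"],o["force"])
snap("3",eyes); crop("side","3",130,100,310,235,4,"s4")
E
```

```text
[0.69635721 0.02449869 0.04895087] [-0.60382433  0.94936252  0.09918651]
```

View pics/s4.png

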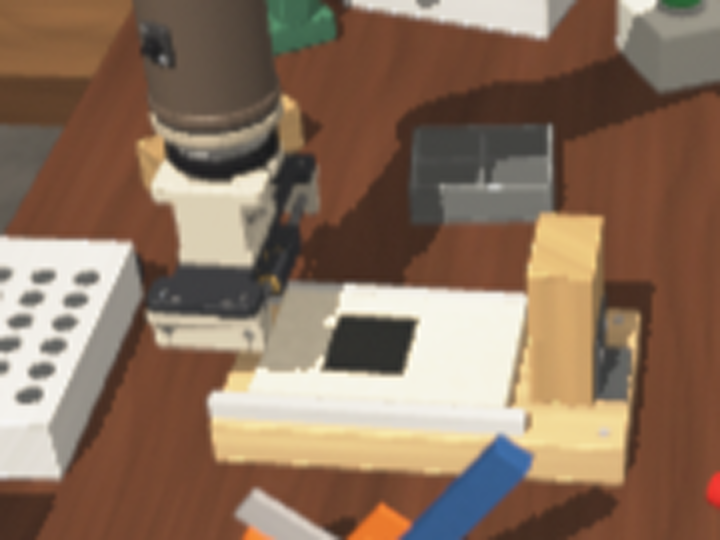

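{"fn": "play_rows", "kwargs": {"rows": [[[0, 0.01, 0], [0, 0, 0], -1], [[0, 0.02, 0], [0, 0, 0], -1], [[0, 0.026, 0], [0, 0, 0], -1], [[0, 0.026, 0], [0, 0, 0], -1]]}}

```text
clock: 4.2
position: [0.6837, 0.0249, 0.0486]
ee_rot: [2.189, -2.253, -0.001]
force: [0.2, -0.5, 0.7]
width: 0.002
```

{"fn": "play_rows", "kwargs": {"rows": [[[0, 0.006, 0], [0, 0, 0], -1], [[0, 0.006, 0], [0, 0, 0], -1]]}}

```text
clock: 4.4
position: [0.6817, 0.0249, 0.0488]
ee_rot: [-2.189, 2.253, -0.001]
force: [2.4, 0.1, -2.1]
width: 0.004
```

{"fn": "play_rows", "kwargs": {"rows": [[[0, 0.006, 0], [0, 0, 0], -1], [[0, 0.012, 0], [0, 0, 0], -1], [[0, 0.012, 0], [0, 0, 0], -1]]}}

```text
clock: 4.7
position: [0.6813, 0.0249, 0.0494]
ee_rot: [-2.182, 2.248, -0.012]
force: [21.3, -0.3, -17.9]
width: 0.002
```

{"fn": "play_rows", "kwargs": {"rows": [[[0, -0.02, 0], [0, 0, 0], -1], [[0, -0.06, 0], [0, 0, 0], -1], [[0, -0.06, -0.1], [0, 0, 0], -1], [[0, -0.06, -0.2], [0, 0, 0], -1], [[0, -0.06, -0.3], [0, 0, 0], -1], [[0, -0.06, -0.4], [0, 0, 0], 0.2], [[0, -0.06, -0.4], [0, 0, 0], 0.2]]}}

```text
clock: 5.4
position: [0.7085, 0.0246, 0.2574]
ee_rot: [-2.182, 2.247, -0.011]
force: [-0.0, 0.0, -0.6]
width: 0.131
```

```bash
python3 - <<'E'
from h import *; from cell import arm,eyes
o=arm.observe(); print(o["position"],o["force"],o["joints"].round(2))
snap("4",eyes); crop("side","4",130,120,310,270,4,"s5")
im,d,K,R,t=load("top","4"); 
delta(o,[.43,.23,.30],Rdown(-.13,np.radians(35)))
E
```

```text
[0.70848561 0.02461814 0.25735545] [-0.04830075  0.02364909 -0.57301031] [-0.07  0.56 -0.06  1.31  0.03  1.26 -1.74]
shift [-0.3945, 0.5677, -0.0912] turn [0.572, 0.0315, 0.0925] rows>= 7.0
```

View pics/s5.png

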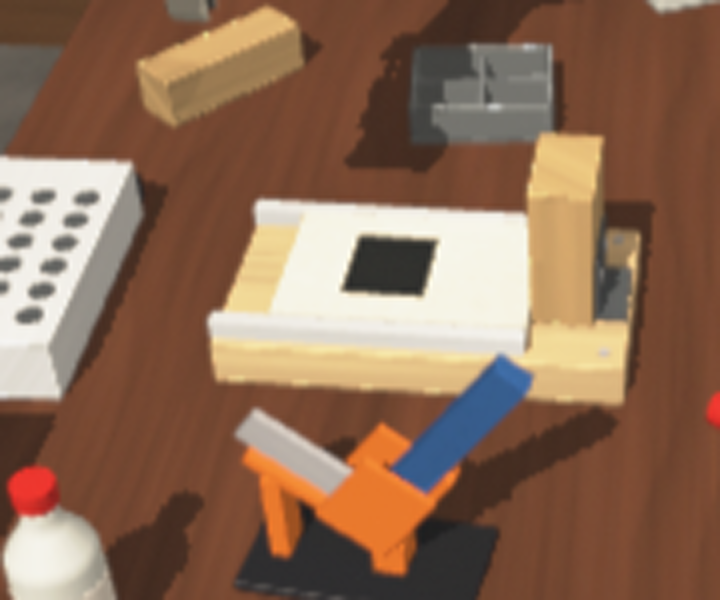

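```bash
python3 - <<'E'
from h import *; from cell import arm,eyes
o=arm.observe()
delta(o,[.43,.289,.30],Rdown(-.13,np.radians(35)))
for nm,box in(("top",(300,150,340,180)),("side",(205,170,245,200))):
    im=load(nm,"4")[0]; h=cv2.cvtColor(im,cv2.COLOR_RGB2HSV)
    m=np.zeros(h.shape[:2],bool); u0,v0,u1,v1=box; m[v0:v1,u0:u1]=1; m&=h[...,2]<90
    cnt=max(cv2.findContours(m.astype(np.uint8),0,2)[0],key=cv2.contourArea)[:,0,:]
    W=ray_plane(nm,cnt,0.051,"4"); print("pad",nm,cv2.minAreaRect((W[:,:2]*1000).astype(np.float32)))
E
```

```text
shift [-0.5132, 0.5662, -0.1006] turn [0.5812, 0.0298, 0.0933] rows>= 7.7
pad top ((599.583251953125, 27.03732681274414), (37.47270965576172, 58.175559997558594), 0.38861700892448425)
pad side ((596.7349853515625, 29.65795135498047), (59.318756103515625, 54.34095001220703), 88.89105987548828)
```

{"fn": "play_rows", "kwargs": {"rows": [[[-0.513, 0.566, -0.1], [0.581, 0.03, 0.093], 0.2], [[-0.513, 0.566, -0.1], [0.581, 0.03, 0.093], 0.2], [[-0.513, 0.566, -0.1], [0.581, 0.03, 0.093], 0.2], [[-0.513, 0.566, -0.1], [0.581, 0.03, 0.093], 0.2], [[-0.513, 0.566, -0.1], [0.581, 0.03, 0.093], 0.2], [[-0.513, 0.566, -0.1], [0.581, 0.03, 0.093], 0.2], [[-0.513, 0.566, -0.1], [0.581, 0.03, 0.093], 0.2], [[-0.513, 0.566, -0.1], [0.581, 0.03, 0.093], 0.2], [[-0.513, 0.566, -0.1], [0.581, 0.03, 0.093], 0.2], [[-0.513, 0.566, -0.1], [0.581, 0.03, 0.093], 0.2]]}}

```text
clock: 6.5
position: [0.5623, 0.1664, 0.2769]
ee_rot: [-1.8, 2.028, -0.644]
force: [-0.4, 0.2, -0.2]
width: 0.598
```

```bash
python3 - <<'E'
from h import *; from cell import arm,eyes
o=arm.observe(); print(o["position"],o["joints"].round(2),o["width"])
print(Ro.from_rotvec(o["ee_rot"]).as_matrix().round(3), Rdown(-.13,np.radians(35)).round(3))
delta(o,[.443,.287,.2336],Rdown(-.13,np.radians(35)))
E
```

```text
[0.56225467 0.16641874 0.27685857] [-1.4   0.12  0.86  2.12  0.56  0.58 -2.66] 0.5979875692146819
[[-0.129 -0.83   0.542]
 [-0.991  0.088 -0.102]
 [ 0.037 -0.55  -0.834]] [[-0.13  -0.812  0.569]
 [-0.992  0.106 -0.074]
 [-0.    -0.574 -0.819]]
shift [-0.2114, 0.2668, -0.0816] turn [0.0265, -0.029, 0.0201] rows>= 3.5
```

{"fn": "play_rows", "kwargs": {"rows": [[[0, 0, -0.1], [0, 0, -1], 0.2], [[0, 0, -0.1], [0, 0, -1], 0.2], [[0, 0, -0.1], [0, 0, -1], 0.2], [[0, 0, -0.1], [0, 0, -1], 0.2], [[0, 0, -0.1], [0, 0, -1], 0.2], [[0, 0, -0.1], [0, 0, -1], 0.2], [[0, 0, -0.1], [0, 0, -1], 0.2], [[0, 0, -0.1], [0, 0, -1], 0.2], [[0, 0, -0.1], [0, 0, -1], 0.2]]}}

```text
clock: 7.4
position: [0.536, 0.1715, 0.3192]
ee_rot: [-2.782, 0.932, -0.875]
force: [0.3, 0.1, -0.2]
width: 0.595
```

```bash
python3 - <<'E'
from h import *; from cell import arm,eyes
o=arm.observe(); print(o["position"],o["joints"].round(2),o["width"])
print(Ro.from_rotvec(o["ee_rot"]).as_matrix().round(3))
E
```

```text
[0.53600148 0.17152838 0.31922128] [-1.51 -0.01  0.85  2.09  0.66  0.76 -1.72] 0.5947265920605792
[[ 0.652 -0.53   0.543]
 [-0.575 -0.812 -0.101]
 [ 0.494 -0.246 -0.834]]
```

{"fn": "play_rows", "kwargs": {"rows": [[[0, 0, 0], [0, 0, -1], 0.2], [[0, 0, 0], [0, 0, -1], 0.2], [[0, 0, 0], [0, 0, -1], 0.2], [[0, 0, 0], [0, 0, -1], 0.2], [[0, 0, 0], [0, 0, -1], 0.2], [[0, 0, 0], [0, 0, -1], 0.2], [[0, 0, 0], [0, 0, -1], 0.2], [[0, 0, 0], [0, 0, -1], 0.2]]}}

```text
clock: 8.2
position: [0.5363, 0.1717, 0.3197]
ee_rot: [2.76, 0.565, 0.787]
force: [-0.4, -0.9, -0.6]
width: 0.6
```

{"fn": "play_rows", "kwargs": {"rows": [[[0, 0, 0], [0, 0, -1], 0.2], [[0, 0, 0], [0, 0, -1], 0.2], [[0, 0, 0], [0, 0, -1], 0.2], [[0, 0, 0], [0, 0, -1], 0.2], [[0, 0, 0], [0, 0, -1], 0.2], [[0, 0, 0], [0, 0, -1], 0.2], [[0, 0, 0], [0, 0, -1], 0.2], [[0, 0, 0], [0, 0, -1], 0.2]]}}

```text
clock: 9.0
position: [0.5365, 0.1718, 0.3199]
ee_rot: [1.977, 1.747, 0.491]
force: [-0.5, -0.3, -0.2]
width: 0.597
```

```bash
cat >> h.py <<'E'
def Rf(yaw,lean=0):
    return Rdown(yaw,lean)@np.diag([-1,-1,1.])
E
python3 - <<'E'
from h import *; from cell import arm,eyes
o=arm.observe(); print(o["position"],o["joints"].round(2),o["width"])
print(Ro.from_rotvec(o["ee_rot"]).as_matrix().round(3))
delta(o,[.443,.287,.2336],Rf(-.13,np.radians(35)))
E
```

```text
[0.53647836 0.17179476 0.31992988] [-1.55 -0.02  0.88  2.09  0.66  0.76  0.37] 0.5972463878891296
[[ 0.132  0.829  0.543]
 [ 0.991 -0.093 -0.1  ]
 [-0.033  0.552 -0.833]]
shift [0.2092, -0.2715, 0.0192] turn [-0.0251, 0.0273, 0.0154] rows>= 3.4
```

{"fn": "play_rows", "kwargs": {"rows": [[[0.209, -0.2715, -0.03], [-0.025, 0.027, 0.015], 0.2], [[0.209, -0.2715, -0.03], [-0.025, 0.027, 0.015], 0.2], [[0.209, -0.2715, -0.03], [-0.025, 0.027, 0.015], 0.2], [[0.209, -0.2715, -0.03], [-0.025, 0.027, 0.015], 0.2], [[0.209, -0.2715, -0.03], [-0.025, 0.027, 0.015], 0.2], [[0.209, -0.2715, -0.03], [-0.025, 0.027, 0.015], 0.2]]}}

```text
clock: 9.6
position: [0.4295, 0.289, 0.2541]
ee_rot: [1.977, 1.733, 0.547]
force: [1.1, -0.3, -0.8]
width: 0.602
```

```bash
python3 - <<'E'
from h import *; from cell import arm,eyes
o=arm.observe(); print(o["position"],o["joints"].round(2),o["width"])
delta(o,[.443,.287,.2336],Rf(-.13,np.radians(35)))
delta(o,[.5118,.2782,.1353],Rf(-.13,np.radians(35)))
snap("5",eyes); crop("side","5",160,120,340,270,4,"s6"); crop("top","5",210,120,370,240,5,"t6")
E
```

```text
[0.42945343 0.28895132 0.2541299 ] [-1.72  0.09  0.69  2.21  0.77  0.76 -0.14] 0.6017877446172255
shift [-0.0003, -0.0012, 0.0493] turn [0.0005, 0.0004, -0.001] rows>= 0.5
shift [0.0001, -0.0004, 0.2899] turn [0.0005, 0.0004, -0.001] rows>= 2.9
```

View pics/s6.png

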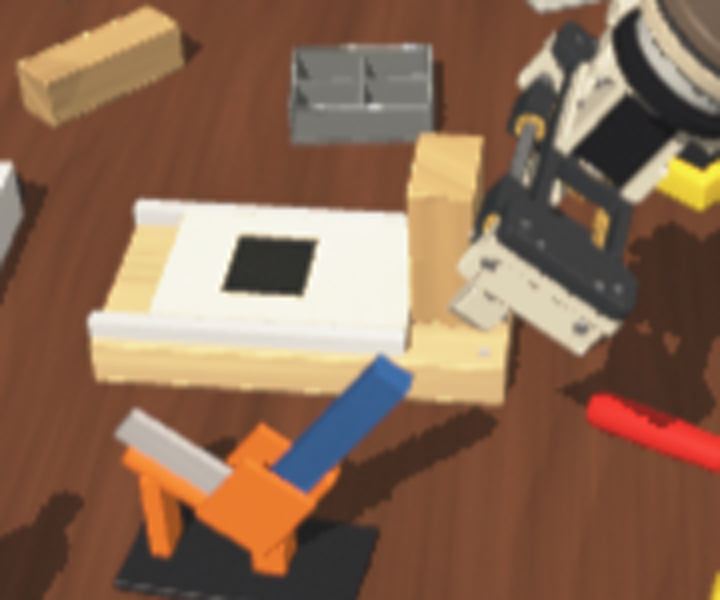

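View pics/t6.png

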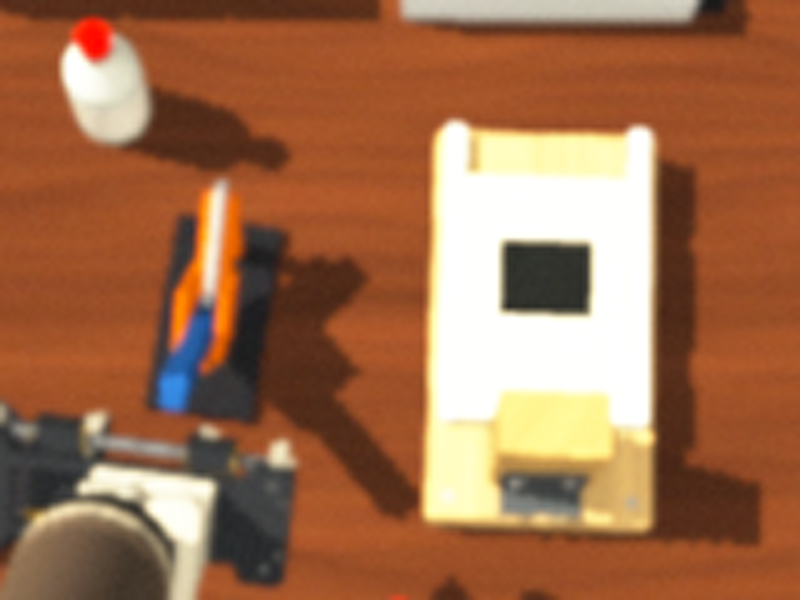

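{"fn": "play_rows", "kwargs": {"rows": [[[0, 0, 0.08], [0, 0, 0], 0.2], [[0, 0, 0.15], [0, 0, 0], 0.2], [[0, 0, 0.15], [0, 0, 0], 0.2]]}}

```text
clock: 10.0
position: [0.4736, 0.2803, 0.1909]
ee_rot: [1.975, 1.731, 0.541]
force: [0.0, 0.1, 0.6]
width: 0.599
```

```bash
python3 - <<'E'
from h import *; from cell import arm,eyes
o=arm.observe(); print(o["position"],o["force"])
delta(o,[.5118,.2782,.1353],Rf(-.13,np.radians(35)))
snap("6",eyes); crop("side","6",160,140,340,290,4,"s7"); crop("top","6",200,120,300,220,6,"t7")
im,d,P=cloud("top","0"); h=cv2.cvtColor(im,cv2.COLOR_RGB2HSV)
m=(h[...,0]>95)&(h[...,0]<125)&(h[...,1]>120)&(P[...,2]>.165)&(abs(P[...,0]-.48)<.05)&(abs(P[...,1]-.28)<.05)
vu=np.argwhere(m); print(len(vu),ray_plane("top",vu[:,::-1].mean(0),.176), P[m].mean(0))
R=Ro.from_rotvec(o["ee_rot"]).as_matrix(); tip=o["position"]
E
```

```text
[0.47361111 0.28034449 0.19090692] [0.03951155 0.07217642 0.64914442]
shift [0.0064, -0.0014, 0.1348] turn [0.0005, 0.0055, 0.0004] rows>= 1.3
50 [[0.48402007 0.28343709 0.176     ]] [0.4838418  0.28336684 0.17677393]
```

View pics/s7.png

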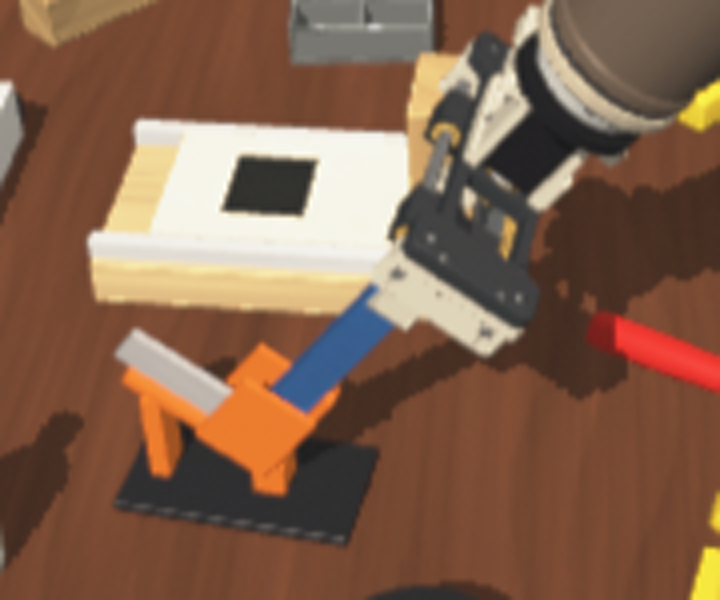

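View pics/t7.png

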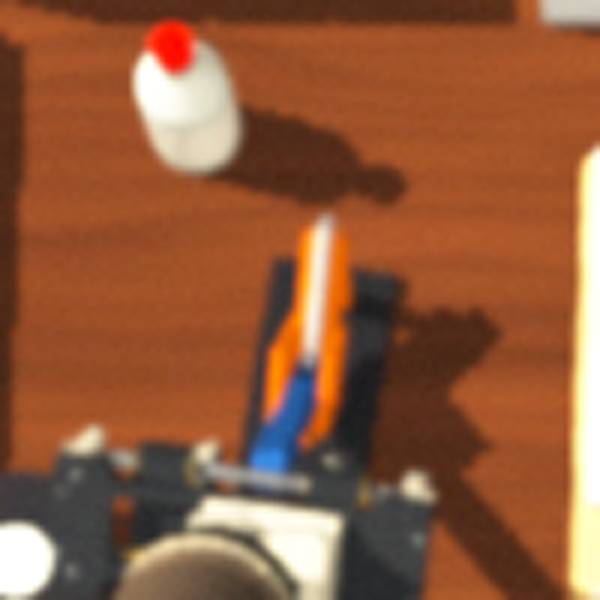

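{"fn": "play_rows", "kwargs": {"rows": [[[0.004, 0, 0.06], [0, 0, 0], 0.2], [[0.004, 0, 0.12], [0, 0, 0], 0.2], [[0.004, 0, 0.12], [0, 0, 0], 0.2], [[0.004, 0, 0.12], [0, 0, 0], 0.2]]}}

```text
clock: 10.5
position: [0.5065, 0.2809, 0.1448]
ee_rot: [1.973, 1.736, 0.546]
force: [-0.0, 0.3, 0.2]
width: 0.604
```

```bash
python3 - <<'E'
from h import *; from cell import arm,eyes
o=arm.observe(); print(o["position"],o["force"])
delta(o,[.5118,.279,.1353],Rf(-.13,np.radians(35)))
snap("7",eyes); crop("side","7",160,140,340,290,4,"s8"); crop("top","7",200,120,300,220,6,"t8")
im,d,P=cloud("side","7"); h=cv2.cvtColor(im,cv2.COLOR_RGB2HSV)
E
```

```text
[0.50647851 0.28085876 0.144755  ] [-0.01523169  0.28201292  0.19784554]
shift [-0.0023, -0.0018, 0.0218] turn [0.0007, 0.0001, 0.0024] rows>= 0.2
```

View pics/s8.png

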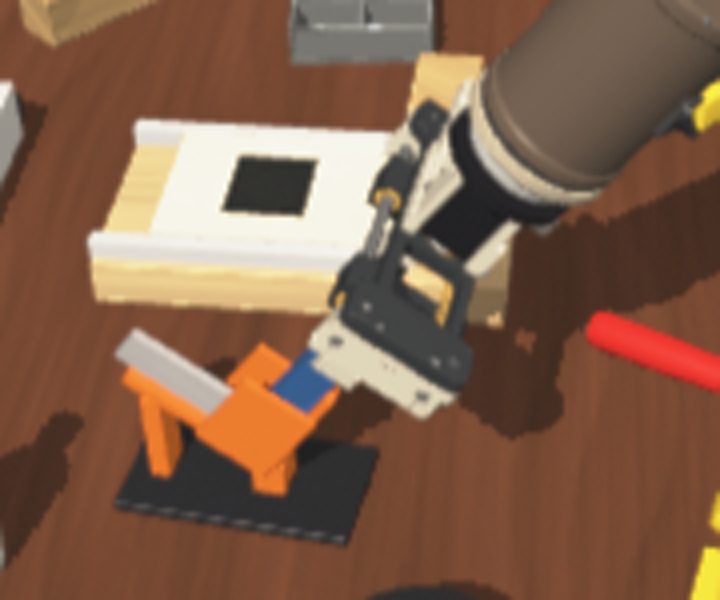

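View pics/t8.png

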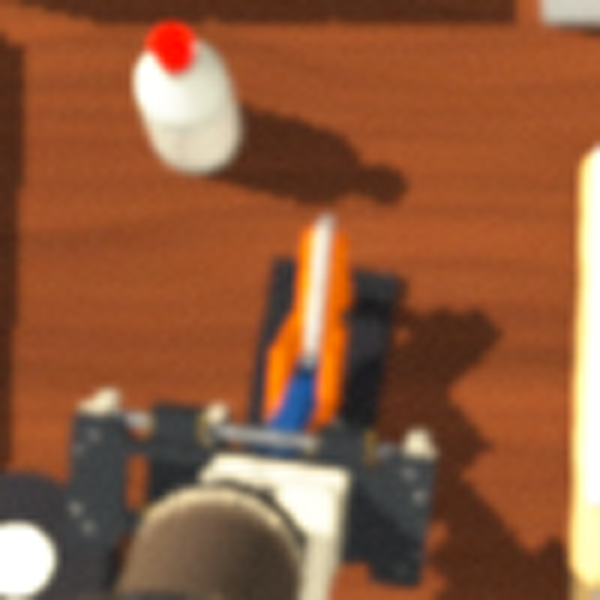

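{"fn": "play_rows", "kwargs": {"rows": [[[-0.003, 0, 0.01], [0, 0, 0], 0.2], [[-0.003, 0, 0.018], [0, 0, 0], 0.2], [[-0.003, 0, 0.018], [0, 0, 0], -0.3], [[-0.003, 0, 0.018], [0, 0, 0], -0.55], [[-0.003, 0, 0.018], [0, 0, 0], -0.75], [[-0.003, 0, 0.018], [0, 0, 0], -1], [[-0.003, 0, 0.018], [0, 0, 0], -1], [[-0.003, 0, 0.018], [0, 0, 0], -1]], "newtons": 45}}

```text
clock: 11.4
position: [0.5114, 0.2787, 0.1364]
ee_rot: [1.972, 1.738, 0.546]
force: [0.3, -1.3, 1.1]
width: 0.175
```

```bash
python3 - <<'E'
from h import *; from cell import arm,eyes
o=arm.observe(); print(o["position"],o["force"],o["ft_torque"],o["width"]*92,o["ee_rot"])
delta(o,[.5118,.279,.1353],Rf(-.13,np.radians(35)))
R=Ro.from_rotvec(o["ee_rot"]).as_matrix();print((R.T@[0,0,1]).round(3))
E
```

```text
[0.51143036 0.27874163 0.13635463] [ 0.28856751 -1.32522976  1.09397888] [ 0.07775054  0.57035227 -0.17240577] 16.13651209449747 [1.97215032 1.7379354  0.54577381]
shift [0.0006, -0.0007, 0.0021] turn [0.0002, -0.0, 0.0037] rows>= 0.0
[-0.002  0.574 -0.819]
```

{"fn": "play_rows", "kwargs": {"rows": [[[0, 0.02, -0.03], [0, 0, 0], -1], [[0, 0.05, -0.07], [0, 0, 0], -1], [[0, 0.08, -0.115], [0, 0, 0], -1], [[0, 0.126, -0.18], [0, 0, 0], -1], [[0, 0.16, -0.23], [0, 0, 0], -1], [[0, 0.16, -0.23], [0, 0, 0], -1], [[0, 0.16, -0.23], [0, 0, 0], -1]]}}

```text
clock: 12.1
position: [0.5106, 0.2792, 0.276]
ee_rot: [1.973, 1.739, 0.546]
force: [-0.5, 0.6, -3.4]
width: 0.167
```

```bash
python3 - <<'E'
from h import *; from cell import arm,eyes
o=arm.observe(); print(o["position"],o["force"],o["width"]*92,o["ee_rot"],o["joints"].round(2))
snap("8",eyes); crop("side","8",160,110,340,260,4,"s9")
im,d,P=cloud("side","8"); 
h=cv2.cvtColor(im,cv2.COLOR_RGB2HSV)
R=Ro.from_rotvec(o["ee_rot"]).as_matrix()
# predicted heel: grasp point -> along tool
gp=o["position"]-.011*R[:,2]
for hh in (.120,.125,.130):
    print("pred heel",(gp+hh*R[:,2]-.012*(-R[:,1]*-1)).round(4), proj("side",gp+hh*R[:,2]-.012*R[:,1],"8"))
toe=gp+.125*R[:,2]+.098*R[:,1]; print("toe",toe,proj("side",toe,"8"),R[:,1])
E
```

```text
[0.51056186 0.27917124 0.27601088] [-0.45465432  0.56289249 -3.43174094] 15.384054851645734 [1.97332941 1.73865589 0.54648106] [-1.48  0.15  0.65  2.09  0.67  0.69  0.12]
pred heel [0.5628 0.2724 0.1798] [[221.66785955 206.87737525]]
pred heel [0.5656 0.2721 0.1757] [[220.59473199 208.10083873]]
pred heel [0.5684 0.2717 0.1716] [[219.52820084 209.3167817 ]]
toe [0.65503217 0.26074639 0.23874352] [[178.62922853 181.3447662 ]] [ 0.8130394  -0.10289359  0.57304437]
```

View pics/s9.png

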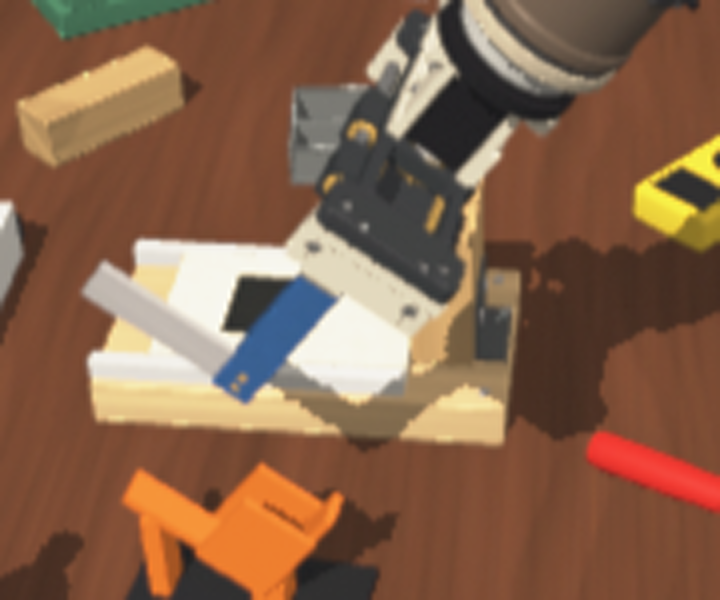

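```bash
python3 - <<'E'
from h import *; from cell import arm
o=arm.observe(); R=Ro.from_rotvec(o["ee_rot"]).as_matrix(); p=o["position"]
crop("side","8",175,170,250,215,10,"s10")
im,d,K,Rc,t=load("side","8"); o0=-Rc.T@t
def rp(uv,off):
    r=Rc.T@np.array([(uv[0]-K[0,2])/K[0,0],(uv[1]-K[1,2])/K[1,1],1]); n=R[:,0]
    return R.T@(o0+r*(n@(p+off*n-o0))/(n@r)-p)
print(rp((221,210.2),.008),rp((180.5,182.2),.003))
E
```

```text
[ 0.008      -0.01333665  0.111236  ] [0.003      0.09483006 0.11010585]
```

View pics/s10.png

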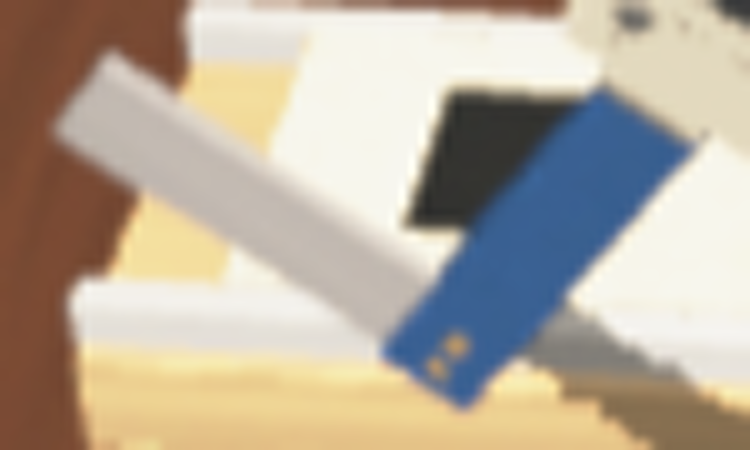

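```bash
python3 - <<'E'
from h import *; from cell import arm
o=arm.observe()
delta(o,[.525,.032,.29],Rf(-.03,0))
E
```

```text
shift [-0.4856, 0.0914, 0.0292] turn [0.5815, 0.0321, -0.0882] rows>= 4.9
```

{"fn": "play_rows", "kwargs": {"rows": [[[0, 0.03, -0.03], [0.29, 0.016, -0.044], -1], [[0, 0.05, -0.03], [0.581, 0.032, -0.088], -1], [[-0.1, 0.07, -0.01], [0.581, 0.032, -0.088], -1], [[-0.2, 0.08, 0.01], [0.581, 0.032, -0.088], -1], [[-0.3, 0.09, 0.02], [0.581, 0.032, -0.088], -1], [[-0.4, 0.0914, 0.029], [0.581, 0.032, -0.088], -1], [[-0.4856, 0.0914, 0.029], [0.581, 0.032, -0.088], -1], [[-0.4856, 0.0914, 0.029], [0.581, 0.032, -0.088], -1], [[-0.4856, 0.0914, 0.029], [0.581, 0.032, -0.088], -1], [[-0.4856, 0.0914, 0.029], [0.581, 0.032, -0.088], -1]]}}

```text
clock: 13.2
position: [0.5252, 0.0318, 0.2897]
ee_rot: [-2.257, -2.185, -0.0]
force: [-0.8, 0.6, -1.9]
width: 0.172
```

```bash
python3 - <<'E'
from h import *; from cell import arm,eyes
o=arm.observe(); print(o["position"],o["force"],o["joints"].round(2))
delta(o,[.524,.032,.20],Rf(-.03,0))
snap("9",eyes); crop("side","9",160,80,340,230,4,"s11")
E
```

```text
[0.52518893 0.03184723 0.28971328] [-0.83491845  0.57931058 -1.94060024] [-0.69  0.25  0.67  1.77 -0.17  1.18  1.57]
shift [0.0001, -0.0023, 0.1794] turn [-0.0003, -0.0005, -0.0023] rows>= 1.8
```

View pics/s11.png

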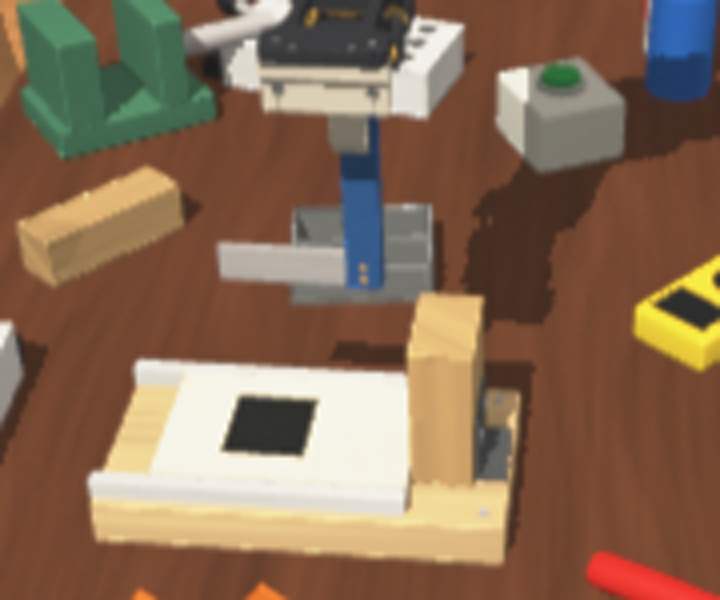

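{"fn": "play_rows", "kwargs": {"rows": [[[0, 0, 0.08], [0, 0, 0], -1], [[0, 0, 0.16], [0, 0, 0], -1], [[0, 0, 0.21], [0, 0, 0], -1], [[0, 0, 0.23], [0, 0, 0], -1], [[0, 0, 0.24], [0, 0, 0], -1], [[0, 0, 0.24], [0, 0, 0], -1]]}}

```text
clock: 13.9
position: [0.5264, 0.0335, 0.1714]
ee_rot: [2.253, 2.189, 0.005]
force: [-0.6, -0.1, -2.3]
width: 0.172
```

```bash
python3 - <<'E'
from h import *; from cell import arm,eyes
o=arm.observe(); print(o["position"],o["force"],o["ft_torque"])
snap("10",eyes); crop("side","10",160,110,340,230,4,"s12"); crop("top","10",270,120,370,220,6,"t12")
E
```

```text
[0.52639236 0.03346639 0.17143285] [-0.64427145 -0.09475521 -2.27870288] [ 0.11195347 -0.05069102 -0.03569891]
```

View pics/s12.png

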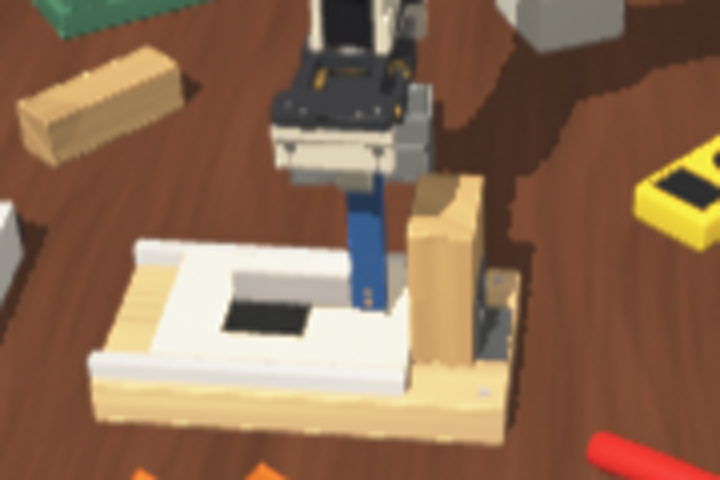

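{"fn": "play_rows", "kwargs": {"rows": [[[0, 0, 0.01], [0, 0, 0], -1], [[0, 0, 0.016], [0, 0, 0], -1], [[0, 0, 0.016], [0, 0, 0], -1]]}}

```text
clock: 14.3
position: [0.5258, 0.0329, 0.163]
ee_rot: [-2.254, -2.188, -0.004]
force: [-0.7, 0.2, -2.5]
width: 0.172
```

{"fn": "play_rows", "kwargs": {"rows": [[[0, 0, 0.003], [0, 0, 0], -1], [[0, 0, 0.003], [0, 0, 0], -1]]}}

```text
clock: 14.5
position: [0.5268, 0.0328, 0.1625]
ee_rot: [2.254, 2.187, 0.007]
force: [-1.0, -0.3, 3.5]
width: 0.173
```

{"fn": "play_rows", "kwargs": {"rows": [[[0, -0.01, -0.003], [0, 0, 0], -1], [[0, -0.02, -0.003], [0, 0, 0], -1], [[0, -0.03, -0.003], [0, 0, 0], -1], [[0, -0.038, -0.003], [0, 0, 0], -1], [[0, -0.038, -0.003], [0, 0, 0], -1]]}}

```text
clock: 15.0
position: [0.5067, 0.0335, 0.1633]
ee_rot: [2.254, 2.188, 0.005]
force: [-0.2, -0.1, -2.9]
width: 0.173
```

{"fn": "play_rows", "kwargs": {"rows": [[[0, -0.004, 0], [0, 0, 0], -1], [[0, -0.004, 0], [0, 0, 0], -1]]}}

```text
clock: 15.2
position: [0.5065, 0.0336, 0.1635]
ee_rot: [2.253, 2.186, 0.008]
force: [4.6, -0.2, -6.2]
width: 0.175
```

{"fn": "play_rows", "kwargs": {"rows": [[[0, 0, 0.006], [0, 0, 0], -1], [[0, 0, 0.006], [0, 0, 0], -1]]}}

```text
clock: 15.4
position: [0.5079, 0.0334, 0.1624]
ee_rot: [2.252, 2.185, 0.012]
force: [0.9, -1.4, 17.8]
width: 0.171
```

```bash
python3 - <<'E'
from h import *; from cell import arm,eyes
o=arm.observe(); print(o["position"],o["force"],o["ft_torque"]); print(Ro.from_rotvec(o["ee_rot"]).as_matrix().round(4))
snap("11",eyes); crop("side","11",200,120,290,205,8,"s13"); crop("top","11",270,120,370,220,6,"t13")
E
```

```text
[0.50794928 0.03339876 0.16244284] [ 0.92104801 -1.36343524 17.76911518] [-0.09644081 -0.4182214   0.00314549]
[[ 0.0303  0.9995  0.008 ]
 [ 0.9995 -0.0304  0.003 ]
 [ 0.0033  0.0079 -1.    ]]
```

View pics/s13.png

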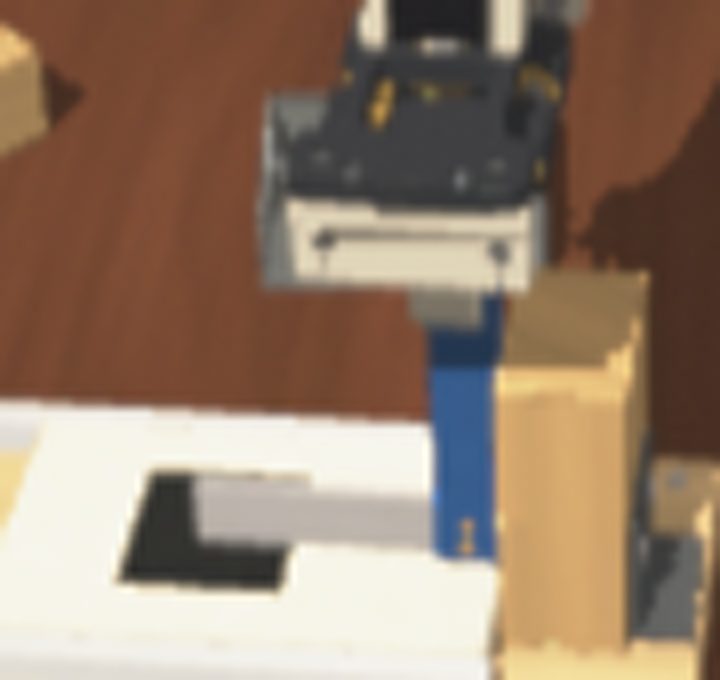

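View pics/t13.png

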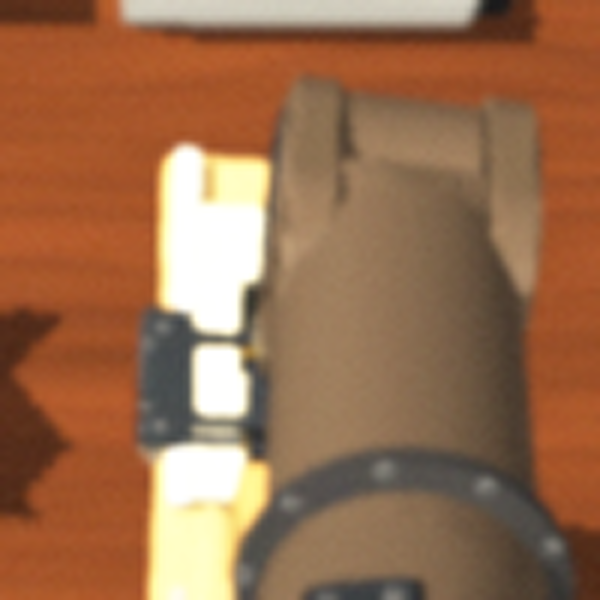

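{"fn": "play_rows", "kwargs": {"rows": [[[0, -0.006, -0.0015], [0, 0, 0], -1], [[0, -0.006, -0.0015], [0, 0, 0], -1], [[0, -0.006, -0.0015], [0, 0, 0], -1]]}}

```text
clock: 15.8
position: [0.5063, 0.0335, 0.1626]
ee_rot: [2.25, 2.183, 0.014]
force: [10.7, -1.5, 1.2]
width: 0.172
```

```bash
python3 - <<'E'
from h import *; from cell import arm,eyes
o=arm.observe(); print(o["position"],o["force"],o["ft_torque"]); print(Ro.from_rotvec(o["ee_rot"]).as_matrix().round(4))
E
```

```text
[0.50625969 0.03347353 0.16260954] [10.69168219 -1.47261448  1.22232862] [-0.0543575  -2.57018665  0.0140432 ]
[[ 0.0302  0.9995  0.0107]
 [ 0.9995 -0.0302  0.002 ]
 [ 0.0023  0.0107 -0.9999]]
```

{"fn": "play_rows", "kwargs": {"rows": [[[0, 0, 0.0015], [0.014, 0, 0], -1], [[0, 0, 0.0015], [0.014, 0, 0], -1], [[0, 0, 0.0015], [0.014, 0, 0], -1]]}}

```text
clock: 16.1
position: [0.5065, 0.0335, 0.1624]
ee_rot: [-2.252, -2.184, 0.001]
force: [7.3, -1.0, 10.2]
width: 0.167
```

```bash
python3 - <<'E'
from h import *; from cell import arm,eyes
o=arm.observe(); print(o["position"],o["force"],o["ft_torque"]); print(Ro.from_rotvec(o["ee_rot"]).as_matrix().round(4))
snap("12",eyes); crop("side","12",205,145,275,200,10,"s14")
E
```

```text
[0.50651788 0.03348163 0.16242142] [ 7.25657896 -1.03944165 10.16319179] [-0.16653776 -2.10068671 -0.09718852]
[[ 0.0304  0.9995 -0.0036]
 [ 0.9995 -0.0304  0.0029]
 [ 0.0028 -0.0037 -1.    ]]
```

View pics/s14.png

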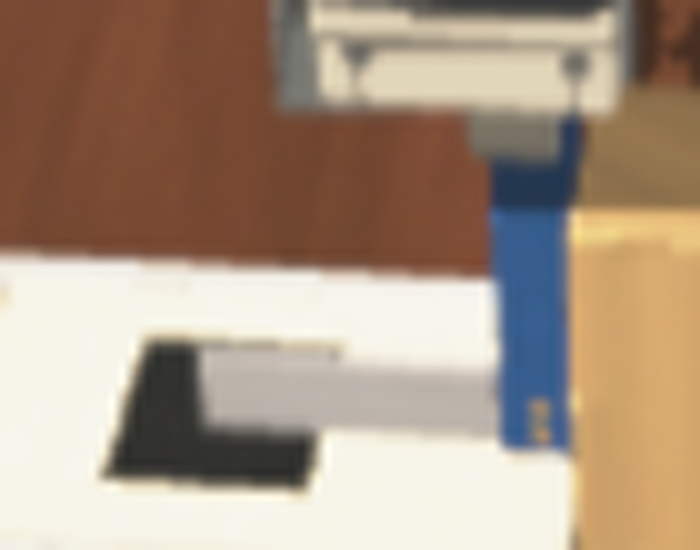

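```bash
python3 - <<'E'
from h import *
im,d,K,Rc,t=load("side","12"); o0=-Rc.T@t
yw=-.03; X=np.array([np.cos(yw),np.sin(yw),0]);Y=np.array([-np.sin(yw),np.cos(yw),0]); C=np.array([.4915,.0335,.05])
def rp(uv,off):
    r=Rc.T@np.array([(uv[0]-K[0,2])/K[0,0],(uv[1]-K[1,2])/K[1,1],1])
    p=o0+r*(Y@(C+off*Y-o0))/(Y@r)-C; return (np.array([X@p,Y@p,p[2]])*1000).round(1)
for n,uv,off in(("handle inner bottom",(255,189.5),.008),("handle inner top",(254,161.5),.008),("outer bottom",(262,190),.008),("outer top",(262.8,162),.008),("post edge top",(262,166),.0375),("post edge bot",(262.7,199),.0375),("toe low",(225.5,188),.003),("blade low at handle",(254.5,188.6),.003)): print(n,rp(uv,off))
E
```

```text
handle inner bottom [23.2  8.   0.3]
handle inner top [22.8  8.  96.7]
outer bottom [ 3.1  8.  -0.1]
outer top [-1.2  8.  96.6]
post edge top [ -2.7  37.5 104.1]
post edge bot [-2.1 37.5 -8.7]
toe low [109.6   3.   -4.4]
blade low at handle [25.3  3.  -0.5]
```

{"fn": "play_rows", "kwargs": {"rows": [[[0, -0.001, 0], [0, 0, 0], -1], [[0, -0.001, 0], [0, 0, 0], -1], [[0, -0.001, 0], [0, 0, 0], -1], [[0, -0.001, 0], [0, 0, 0], -1], [[0, -0.001, 0], [0, 0, 0], -1], [[0, -0.001, 0], [0, 0, 0], -1], [[0, -0.001, 0], [0, 0, 0], -1], [[0, -0.001, 0], [0, 0, 0], -1], [[0, -0.001, 0], [0, 0, 0], -1], [[0, -0.001, 0], [0, 0, 0], -1]]}}

```text
clock: 17.2
position: [0.5065, 0.0335, 0.1624]
ee_rot: [-2.252, -2.185, -0.0]
force: [9.7, 0.1, 6.4]
width: 0.171
```

{"fn": "play_rows", "kwargs": {"rows": [[[0, -0.002, 0.001], [0.008, 0, 0], -1], [[0, -0.002, 0.001], [0.008, 0, 0], -1], [[0, -0.002, 0.001], [0.008, 0, 0], -1], [[0, -0.002, 0.001], [0.008, 0, 0], -1], [[0, -0.002, 0.001], [0.008, 0, 0], -1], [[0, -0.002, 0.001], [0.008, 0, 0], -1], [[0, -0.002, 0.001], [0.008, 0, 0], -1], [[0, -0.002, 0.001], [0.008, 0, 0], -1], [[0, -0.002, 0.001], [0.008, 0, 0], -1], [[0, -0.002, 0.001], [0.008, 0, 0], -1]]}}

```text
clock: 18.2
position: [0.5063, 0.0335, 0.1624]
ee_rot: [-2.249, -2.182, 0.007]
force: [10.0, 0.0, 8.9]
width: 0.173
```

```bash
python3 - <<'E'
from h import *; from cell import arm,eyes
o=arm.observe(); print(o["position"],o["force"],o["ft_torque"]); print(Ro.from_rotvec(o["ee_rot"]).as_matrix().round(4))
snap("13",eyes); crop("side","13",205,145,275,200,10,"s15")
E
```

```text
[0.50630653 0.03351818 0.16241225] [10.04941034  0.01454128  8.9430948 ] [-0.20045984 -2.93125231 -0.05353531]
[[ 0.0303  0.9995 -0.0091]
 [ 0.9995 -0.0303  0.0031]
 [ 0.0029 -0.0092 -1.    ]]
```

View pics/s15.png

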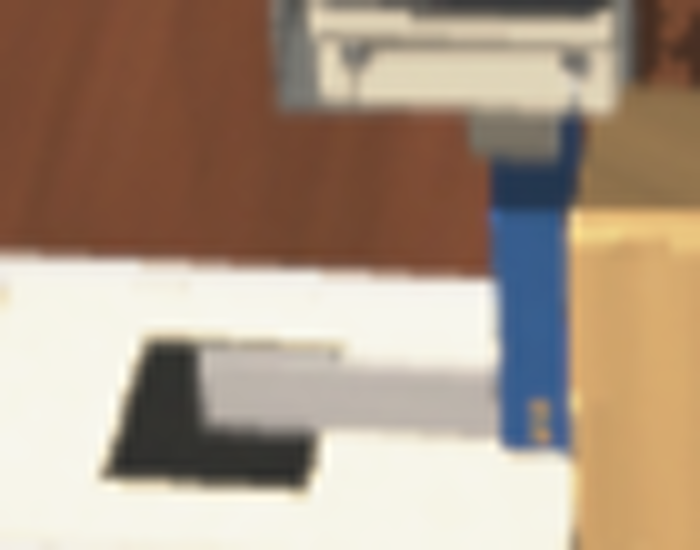

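{"fn": "play_rows", "kwargs": {"rows": [[[0, 0, -0.006], [0, 0, 0], -1], [[0, 0.01, -0.016], [0, 0, 0], -1], [[0, 0.03, -0.05], [0, 0, 0], -1], [[0, 0.03, -0.15], [0, 0, 0], -1], [[0, 0.03, -0.25], [0, 0, 0], -1], [[0, 0.03, -0.25], [0, 0, 0], -1], [[0, 0.03, -0.25], [0, 0, 0], -1]]}}

```text
clock: 19.0
position: [0.5181, 0.0331, 0.2847]
ee_rot: [-2.242, -2.177, 0.019]
force: [-0.7, 0.6, -2.7]
width: 0.169
```

```bash
python3 - <<'E'
from h import *; from cell import arm,eyes
o=arm.observe(); print(o["position"],o["force"],o["joints"].round(2))
delta(o,[.5106,.2792,.276],Rf(-.127,np.radians(35)))
snap("14",eyes); crop("side","14",200,80,300,200,6,"s16")
E
```

```text
[0.51808732 0.03305086 0.2847204 ] [-0.7295284   0.58211888 -2.72992616] [-0.69  0.26  0.68  1.78 -0.18  1.19  1.58]
shift [0.4916, -0.0292, 0.0195] turn [-0.6023, -0.0303, 0.0895] rows>= 4.9
```

View pics/s16.png

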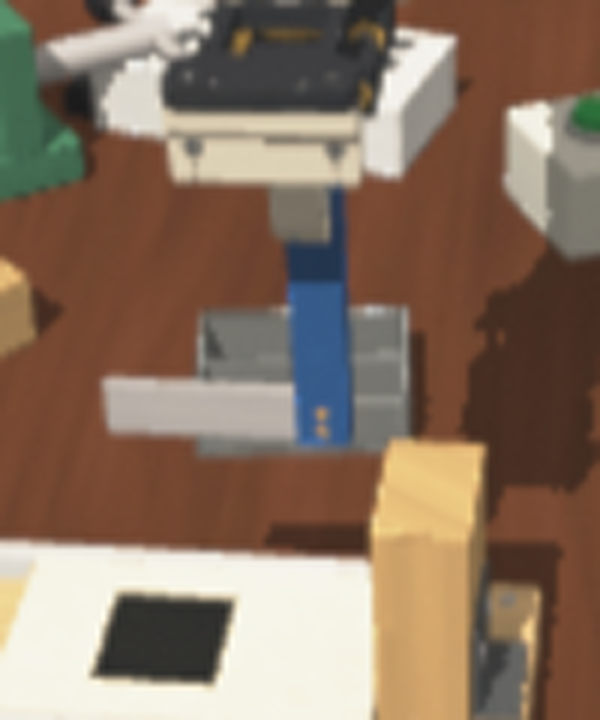

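{"fn": "play_rows", "kwargs": {"rows": [[[0.08, 0, -0.01], [0, 0, 0], -1], [[0.16, 0, 0], [0, 0, 0], -1], [[0.25, -0.01, 0], [0, 0, 0], -1], [[0.35, -0.02, 0], [-0.15, -0.008, 0.022], -1], [[0.42, -0.02, 0.01], [-0.3, -0.015, 0.045], -1], [[0.4916, -0.029, 0.0195], [-0.45, -0.022, 0.067], -1], [[0.4916, -0.029, 0.0195], [-0.602, -0.03, 0.09], -1], [[0.4916, -0.029, 0.0195], [-0.602, -0.03, 0.09], -1], [[0.4916, -0.029, 0.0195], [-0.602, -0.03, 0.09], -1], [[0.4916, -0.029, 0.0195], [-0.602, -0.03, 0.09], -1]]}}

```text
clock: 20.1
position: [0.5078, 0.2795, 0.2726]
ee_rot: [1.97, 1.744, 0.541]
force: [1.0, -0.7, -3.2]
width: 0.175
```

```bash
python3 - <<'E'
from h import *; from cell import arm,eyes
o=arm.observe(); print(o["position"],o["force"],o["joints"].round(2))
delta(o,[.5106,.2792,.276],Rf(-.127,np.radians(35)))
snap("15",eyes); crop("side","15",175,165,255,225,9,"s17"); crop("top","15",200,120,300,220,6,"t17")
E
```

```text
[0.50776829 0.27946685 0.27255502] [ 0.95121719 -0.71603519 -3.23046997] [-1.55  0.15  0.74  2.1   0.65  0.67  0.14]
shift [0.0001, 0.0086, -0.0024] turn [-0.0032, 0.0021, 0.0057] rows>= 0.1
```

View pics/s17.png

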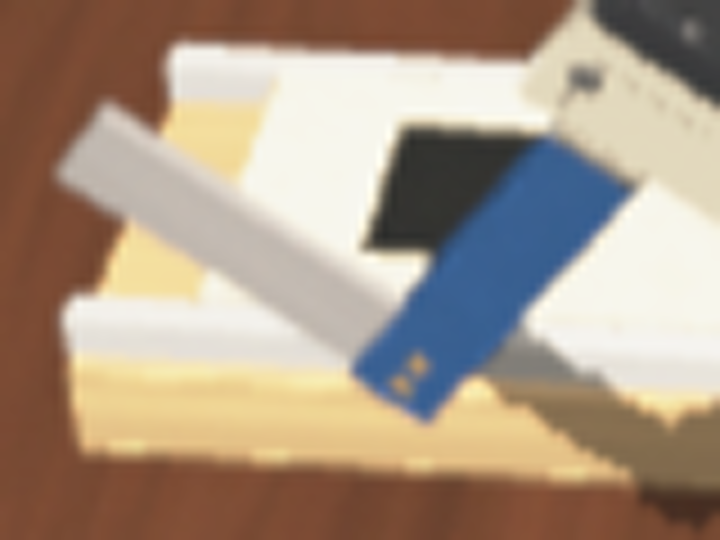

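View pics/t17.png

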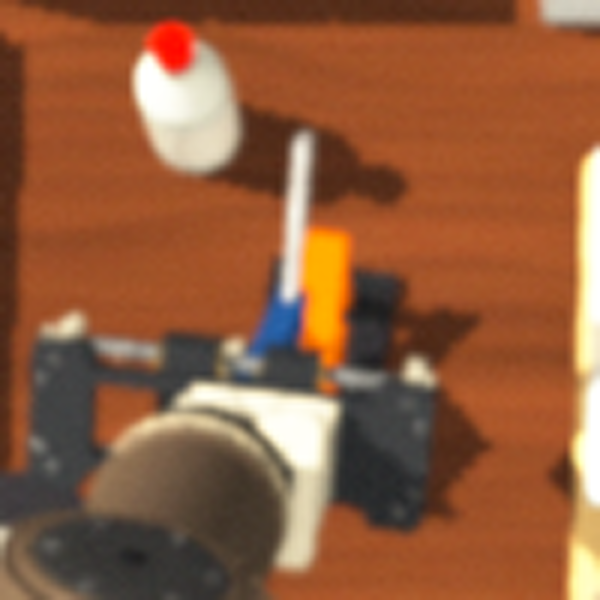

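```bash
python3 - <<'E'
from h import *; from cell import arm
o=arm.observe(); R=Ro.from_rotvec(o["ee_rot"]).as_matrix(); p=o["position"]
im,d,K,Rc,t=load("side","15"); o0=-Rc.T@t
def rp(uv,off):
    r=Rc.T@np.array([(uv[0]-K[0,2])/K[0,0],(uv[1]-K[1,2])/K[1,1],1]); n=R[:,0]
    return R.T@(o0+r*(n@(p+off*n-o0))/(n@r)-p)
a=rp((222.8,211.9),.008);b=rp((181.1,184.1),.003);print(a,b)
print("heel world",p+R@np.array([0,a[1],a[2]]))
E
```

```text
[ 0.008      -0.01828992  0.11241084] [0.003      0.0920968  0.11352537]
heel world [0.55864803 0.27202535 0.1715292 ]
```

{"fn": "play_rows", "kwargs": {"rows": [[[0, 0.016, -0.0045], [-0.003, 0.002, 0.005], -1], [[0, 0.016, -0.0045], [-0.003, 0.002, 0.005], -1], [[0, 0.016, -0.0045], [-0.003, 0.002, 0.005], -1]]}}

```text
clock: 20.5
position: [0.517, 0.2776, 0.2823]
ee_rot: [1.98, 1.73, 0.553]
force: [-0.4, 0.1, -2.8]
width: 0.172
```

```bash
python3 - <<'E'
from h import *; from cell import arm
o=arm.observe(); R=Ro.from_rotvec(o["ee_rot"]).as_matrix(); p=o["position"];print(p)
tgt=np.array([.5114,.2787,.1364])+R@np.array([0,.0038,-.001]); print("final TCP",tgt)
delta(o,tgt+[0,0,.1],Rf(-.127,np.radians(35)))
delta(o,tgt+[0,0,.02],Rf(-.127,np.radians(35)))
delta(o,tgt,Rf(-.127,np.radians(35)))
E
```

```text
[0.51700288 0.27762314 0.28234859]
final TCP [0.51390806 0.27834942 0.13940445]
shift [0.0002, -0.0546, 0.0666] turn [0.0022, -0.0005, -0.0074] rows>= 0.9
shift [-0.0006, -0.1467, 0.1975] turn [0.0022, -0.0005, -0.0074] rows>= 2.5
shift [-0.0008, -0.1697, 0.2302] turn [0.0022, -0.0005, -0.0074] rows>= 2.9
```

{"fn": "play_rows", "kwargs": {"rows": [[[0, -0.0546, 0.0666], [0.002, 0, -0.007], -1], [[0, -0.0546, 0.0666], [0.002, 0, -0.007], -1], [[0, -0.09, 0.117], [0.002, 0, -0.007], -1], [[0, -0.12, 0.16], [0.002, 0, -0.007], -1], [[0, -0.1467, 0.1975], [0.002, 0, -0.007], -1], [[0, -0.1467, 0.1975], [0.002, 0, -0.007], -1], [[0, -0.1467, 0.1975], [0.002, 0, -0.007], -1]]}}

```text
clock: 21.2
position: [0.5138, 0.2792, 0.16]
ee_rot: [1.971, 1.739, 0.548]
force: [-0.6, 0.2, -2.0]
width: 0.17
```

```bash
python3 - <<'E'
from h import *; from cell import arm,eyes
o=arm.observe(); print(o["position"],o["force"])
delta(o,[.5139,.2783,.1394],Rf(-.127,np.radians(35)))
snap("16",eyes); crop("side","16",165,175,275,265,7,"s18"); crop("top","16",220,130,300,210,7,"t18")
E
```

```text
[0.5137728  0.27917422 0.16003478] [-0.55037102  0.18856764 -1.9954462 ]
shift [-0.0017, -0.0233, 0.034] turn [0.0012, -0.0001, 0.002] rows>= 0.4
```

View pics/s18.png

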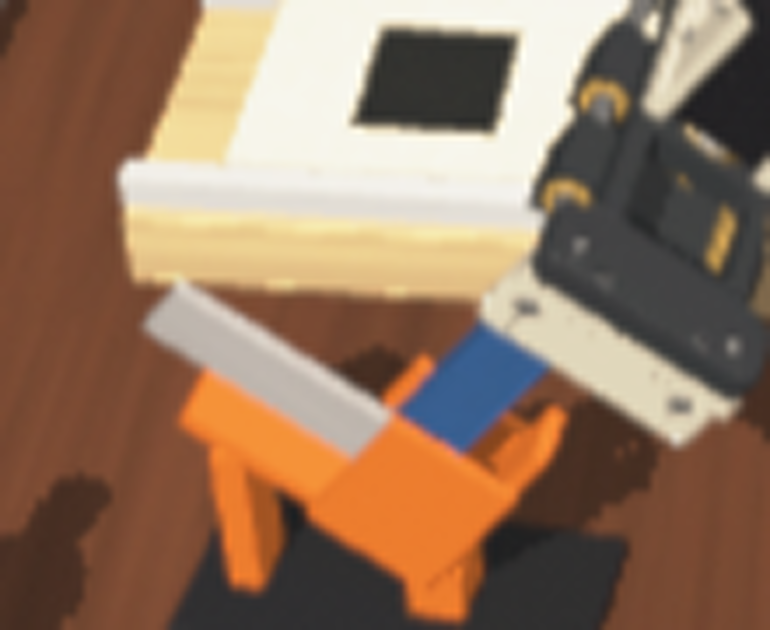

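View pics/t18.png

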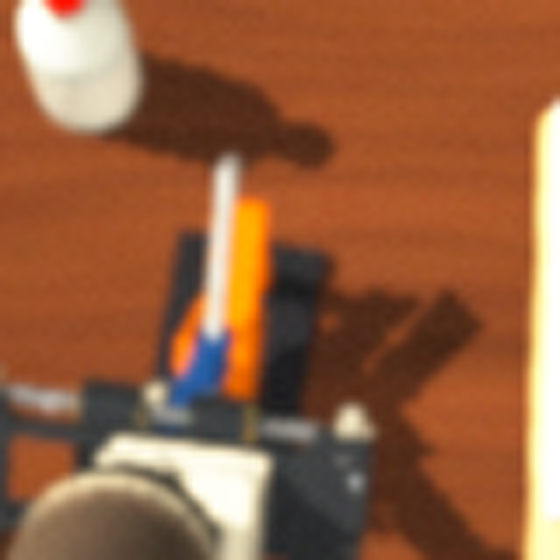

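{"fn": "play_rows", "kwargs": {"rows": [[[-0.001, -0.01, 0.015], [0, 0, 0], -1], [[-0.001, -0.016, 0.023], [0, 0, 0], -1], [[-0.001, -0.019, 0.028], [0, 0, 0], -1], [[-0.001, -0.019, 0.028], [0, 0, 0], -1]]}}

```text
clock: 21.7
position: [0.5132, 0.2789, 0.1421]
ee_rot: [1.972, 1.74, 0.549]
force: [0.1, -0.1, -3.6]
width: 0.172
```

{"fn": "play_rows", "kwargs": {"rows": [[[0, -0.0025, 0.004], [0, 0, 0], -1], [[0, -0.0025, 0.004], [0, 0, 0], -1]]}}

```text
clock: 21.9
position: [0.5133, 0.2788, 0.1396]
ee_rot: [1.972, 1.74, 0.549]
force: [0.4, -0.6, -2.8]
width: 0.175
```

{"fn": "play_rows", "kwargs": {"rows": [[[0, -0.0012, 0.0018], [0, 0, 0], -1], [[0, -0.0024, 0.0036], [0, 0, 0], -1]]}}

```text
clock: 22.1
position: [0.5134, 0.2789, 0.1376]
ee_rot: [1.972, 1.74, 0.549]
force: [-18.1, -0.9, 27.0]
width: 0.175
```

{"fn": "play_rows", "kwargs": {"rows": [[[0, -0.0012, 0.0018], [0, 0, 0], -1], [[0, -0.0024, 0.0036], [0, 0, 0], -1]]}}

```text
clock: 22.3
position: [0.5138, 0.2791, 0.1371]
ee_rot: [1.972, 1.739, 0.551]
force: [-35.2, -4.1, 55.5]
width: 0.171
```

```bash
python3 - <<'E'
from h import *; from cell import arm,eyes
o=arm.observe(); print(o["position"],o["force"])
snap("17",eyes); crop("side","17",165,175,275,265,7,"s19")
E
```

```text
[0.51375887 0.27913304 0.137054  ] [-35.16822921  -4.07394667  55.51556732]
```

View pics/s19.png

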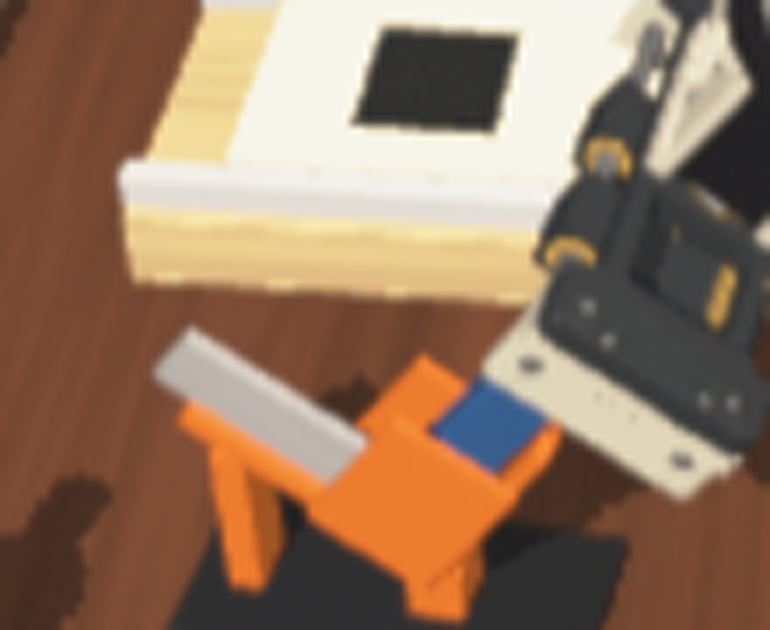

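{"fn": "play_rows", "kwargs": {"rows": [[[0, 0, -0.006], [0, 0, 0], -1], [[0, -0.004, -0.007], [0, 0, 0], -1], [[0, -0.008, -0.007], [0, 0, 0], -1], [[0, -0.008, -0.007], [0, 0, 0], -1]]}}

```text
clock: 22.8
position: [0.5097, 0.2795, 0.1369]
ee_rot: [1.972, 1.738, 0.551]
force: [3.3, -1.2, 5.8]
width: 0.169
```

{"fn": "play_rows", "kwargs": {"rows": [[[0, 0, 0], [0, 0, 0], -0.5], [[0, 0, 0], [0, 0, 0], -0.3], [[0, 0, 0], [0, 0, 0], 0], [[0, 0, 0], [0, 0, 0], 0.2], [[0, 0, 0], [0, 0, 0], 0.2]]}}

```text
clock: 23.3
position: [0.508, 0.2794, 0.1357]
ee_rot: [1.972, 1.74, 0.548]
force: [0.3, 0.5, -0.0]
width: 0.551
```

```bash
python3 - <<'E'
from h import *; from cell import arm,eyes
o=arm.observe(); print(o["position"],o["force"],o["width"])
snap("18",eyes); crop("side","18",165,175,275,265,7,"s20"); crop("top","18",220,130,300,210,7,"t20")
E
```

```text
[0.5080066  0.27939613 0.13569089] [ 0.29690633  0.46672885 -0.04737623] 0.550777925192253
```

View pics/s20.png

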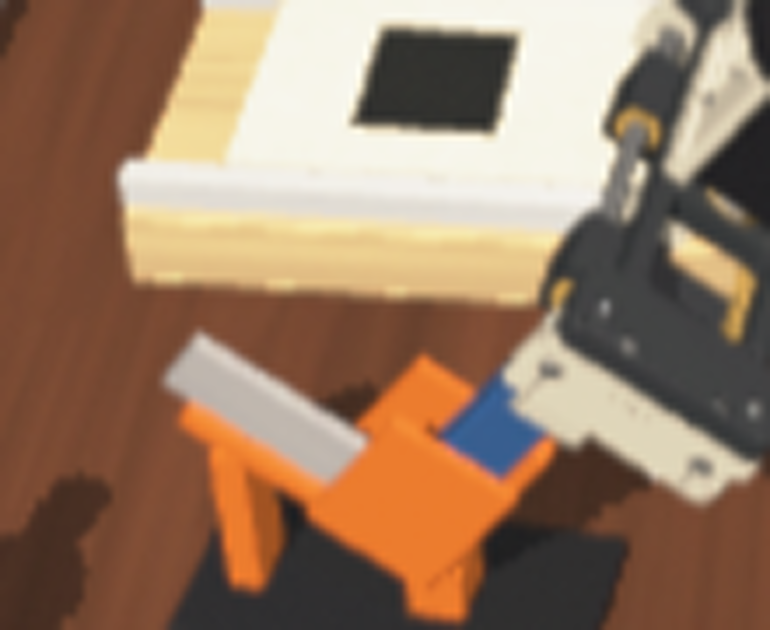

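View pics/t20.png

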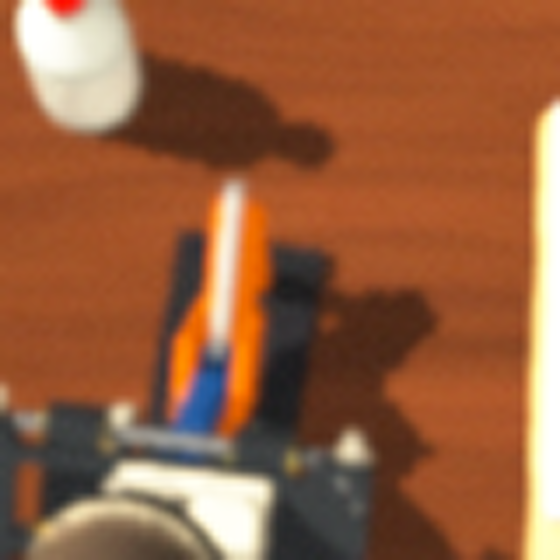

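{"fn": "play_rows", "kwargs": {"rows": [[[0, 0, -0.04], [0, 0, 0], 0.2], [[0, 0, -0.12], [0, 0, 0], 0.2], [[0, 0, -0.2], [0, 0, 0], 0.2], [[0, 0, -0.3], [0, 0, 0], 0.2], [[0, 0, -0.36], [0, 0, 0], 0.2], [[0, 0, -0.36], [0, 0, 0], 0.2], [[0, 0, -0.36], [0, 0, 0], 0.2]]}}

```text
clock: 24.1
position: [0.4053, 0.2929, 0.2832]
ee_rot: [1.973, 1.743, 0.55]
force: [-0.8, 0.1, -0.5]
width: 0.598
```

```bash
python3 - <<'E'
from h import *; from cell import arm,eyes
o=arm.observe(); print(o["position"],o["force"],o["dq"].round(3).tolist())
snap("19",eyes); crop("side","19",0,0,560,420,1.4,"s21"); crop("side","19",160,140,310,290,4,"s22")
for tag in("0","19"):
    im,d,P=cloud("side",tag); h=cv2.cvtColor(im,cv2.COLOR_RGB2HSV)
    m=(h[...,0]>95)&(h[...,0]<125)&(h[...,1]>120)&(abs(P[...,0]-.51)<.06)&(abs(P[...,1]-.285)<.03)
    m=cv2.erode(m.astype(np.uint8),np.ones((3,3)))>0
    q=P[m]; c=q.mean(0); w=np.linalg.svd(q-c)[2]; print("blue",len(q),c.round(4),w.round(3).tolist())
    b=np.zeros(d.shape,bool); b[165:205,180:250]=1; b&=h[...,2]<90
    if tag=="19":
        cnt=max(cv2.findContours(b.astype(np.uint8),0,2)[0],key=cv2.contourArea)[:,0,:]; print(cv2.minAreaRect((ray_plane("side",cnt,.051,tag)[:,:2]*1000).astype(np.float32)))
E
```

```text
[0.40531864 0.29291656 0.28322637] [-0.76718173  0.05532056 -0.51961523] [0.028, 0.041, 0.012, 0.017, -0.002, -0.014, 0.002]
blue 242 [0.5074 0.2872 0.1404] [[0.567, -0.074, -0.82], [-0.813, 0.106, -0.572], [0.13, 0.992, -0.0]]
blue 232 [0.5076 0.2877 0.1404] [[0.577, -0.064, -0.814], [0.806, -0.116, 0.581], [-0.132, -0.991, -0.015]]
((597.1597290039062, 29.708263397216797), (58.91953659057617, 54.10751724243164), 89.56520080566406)
```

View pics/s21.png

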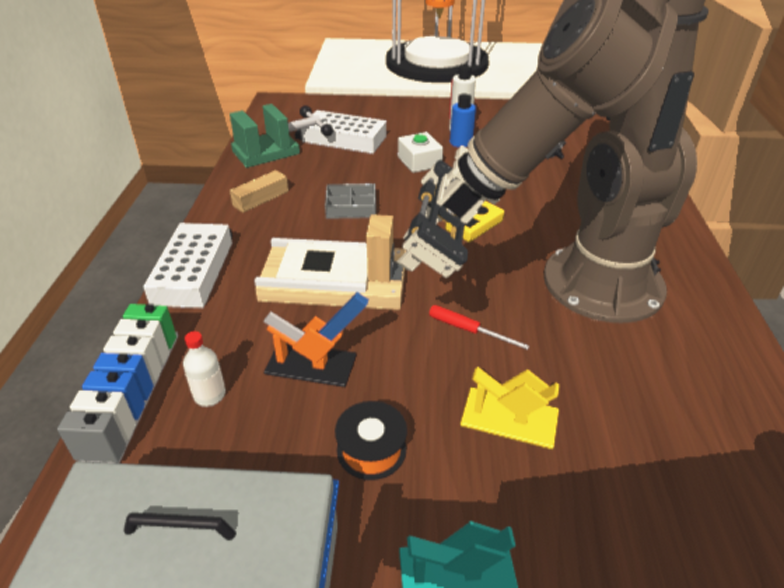

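View pics/s22.png

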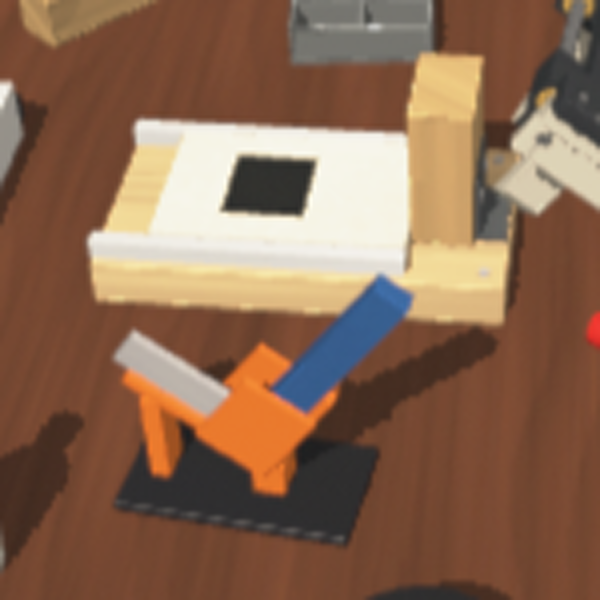

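```bash
python3 -c "
from cell import arm
print(arm.sign_off())"
```

```text
the job is handed in; nothing more can be done
None
```

The job is handed in at about 24 s. The deck was drawn home, the square was pressed into the corner and held, and it is back in its rest and released. No verdict was reported.

- **Deck:** I pushed its far edge towards the arm until it stopped firmly, at 21 N. In the last picture the rubber patch centre is at x = 0.597 m. That matches its place just after the push to within 0.5 mm, and the predicted home position to about 1 mm.
- **Pressing the square:** I held it in the corner for a little over 2 s, reading about 7–10 N towards the post and 6–10 N upward from the deck. In the picture the handle was vertical to about 0.4 mm over 97 mm.
- **Return to the rest:** I released the square and backed away. The handle's mask centre matches the start picture to within 0.5 mm, and its lean and direction agree to within about 1 degree.
- **Other things on the bench:** in the last picture they look to be where they were; I did not measure them.

Checks that were off or disagreed:
- **Toe height:** one pixel reading put the blade's toe about 4 mm below the deck's top, which is not possible. I took it as a reading error.
- **Slip in the grip:** the handle shifted about 3–4 mm in the fingers while pressing. I allowed for this when putting it back.
- **Hard contact:** lowering into the rest briefly reached about 66 N at the wrist, under the 120 N limit. I eased off before letting go.

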